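# Load the sample chamber and close it up

## Task

Load the sample chamber and close it up: stand the amber vial upright and centred on the small raised post in the open drawer, then push the drawer fully home with the vial still standing on its post. Last, swing the latch arm over and down across the drawer front until it lies level in its catch. Leave the other things on the bench where they are.

Things in the scene. Friction and masses are not known exactly. Their poses are not given: they have to be found in the camera images.
- vial: amber glass vial with a brown cap, standing loose on the bench left of the chamber: body 44 mm across and 58 mm high, cap 36 mm across, 76 mm high in all. Origin at the centre of its underside, z up.
- flask: conical glass flask, 73 mm across its base, 112 mm high, a bystander near the vial. Origin at the centre of its underside.
- timer: white digital timer, 64 x 64 x 20 mm, a bystander near the vial. Origin at the centre of its underside.
- cap: loose bottle cap, 32 mm across, 16 mm high, a bystander. Origin at the centre of its underside.
- tape: roll of tape lying flat, 91 mm across, 18 mm high, a bystander at the right. Origin at the centre of its underside.
- chamber: white bench instrument, fixed: housing 190 mm deep (x), 128 mm wide (y), 146 mm high, a drawer in its front. Origin at the centre of its underside, z up; its front looks along its own -x, front face at x = -95 mm, opening 76 mm wide, 10 to 124 mm high. A steel catch stands 57 mm left (+y) of the front's middle, its rest at z = 94 mm.
- drawer (a joint): the chamber's drawer, slides along the chamber's -x; 0 m = fully home, 0.155 = outer stop. Grey front panel 92 mm wide, 12 mm thick, z = 8 to 124 mm, outer face at chamber x = -107.5 mm when shut; behind it a floor 68 mm wide, its sides up to z = 25 mm. It stays where it is left.
- post_top (a point): centre of the top face of the round steel post that stands in the drawer: 30 mm across, top 38 mm above the bench and 22 mm above the drawer floor, 49.5 mm behind the inner face of the front panel. Moves with the drawer.
- drawer_handle (a point): middle of the drawer's bar handle: a level bar 60 mm long, about 10 mm thick, 35 mm in front of the front panel and 50 mm above the bench. Moves with the drawer.
- latch (a joint): flat steel latch arm on the chamber's front, turns in a plane parallel to the front face about a pivot at its right end; 0 rad = down, level across the drawer front and in the catch at the left; pi/2 = upright; more = leaning out to the right. Stays where it is left. It is to be closed only once the drawer is shut.
- latch_pivot (a point): pivot of the latch arm on the chamber's front: chamber x = -114, y = -56, z = 100 mm.
- latch_pin (a point): middle of the black finger pin of the latch arm: a 12 mm thick, 36 mm long round pin that stands out of the arm along the chamber's -x, 90 mm from the pivot. Moves with the arm.

How it is judged:
By the outcome, as a careful person would: the job done as asked, in the order asked, and still so for the second after the job is handed in, with the robot touching nothing.
It also fails if it takes over 72 s, if anything falls off the work surface, if the arm or the gripper's body presses on something with over 40 N, if the wrist force passes 120 N, or if a joint passes its speed limit or range.

## Robot

A 6-joint arm with a two-finger parallel gripper is mounted at the origin on a cart in front of the work surface, level with it; the furniture and walls round the work are solid. World frame = base frame: x ahead of the robot, y to its left, z up, the work surface at z = 0. Lengths are in m, angles in rad, forces in N, time in s.
With the tool pointing down it reaches from about 0.4 to 0.925 m from the base axis. Payload 3.4 kg.
Tool frame: the origin (TCP) lies at the very end of the fingers, on their centre line; the grasp point (between the pads) lies 19 mm behind it; z points along the fingers, x is the direction in which the jaws open and shut, and the axes are right-handed (so a half turn about z gives the same grasp; the last joint's range is limited). The gripper opens to 85 mm and grips with 20 to 120 N. Pads are 22 mm wide; open, the fingers measure 114 mm over their backs; the gripper's body (76 mm by 85 mm) begins 54 mm behind the grasp point. The pads swing forward as they close: fully open they stand 13 mm farther back than shut.
Start: joints at [1.151, 0.307, 1.506, -0, 1.328, -0.073], TCP at [0.195, 0.541, 0.231] pointing down, gripper open.
Joint ranges: [-3.12, 3.12], [-1.05, 2.28], [0.14, 2.33], [-1.42, 4.57], [0.1, 2.73], [-2.68, 2.68]. Speed limits (rad/s): [2.57, 2.57, 3.14, 3.14, 3.14, 3.14].

## Interface

Orientations are given as a unit quaternion [x, y, z, w].
In Python, from workcell import observe, camera, calibration, sign_off gives the robot as it stands.
- The arm moves only by the shell command python3 -m jog 'ROWS' [FORCE]. ROWS is JSON, a list that holds one entry, the list of rows, each a list of 7 numbers: the turn, a rotation vector about the world's x, y, z in degrees, then the shift along the world's x, y, z in cm, then the opening, from -1 (shut) to 1 (fully open). In form: [[[rx, ry, rz, tx, ty, tz, gripper], ...]]. A call has 1 to 10 rows; each row shifts and turns the pose as measured when the row begins; what a row does not reach is not made up. A row lasts 1/12 s, in which the tool goes at most 41.7 mm and 7.16 degrees, less where a joint would pass 70% of its speed; a pose out of reach is approached as far as the arm can. A call is refused whole if a number of a shift passes 4.17 or a number of a turn 7.16, either way. A call with a gripper value outside its range is refused whole. The fingers move at their own pace and stop on an object; FORCE is the grip in N (left out, the last holds). Time passes only in rows, so rows that do not move let the fingers close. It gives the time, the measured TCP pose, the force and the opening at its end, in the units of the state.
- observe(): the state, without advancing time (a new reading comes with each control period).
- camera(name): name is "scene" or "top" or "wrist"; returns the picture (384x512x3 uint8, blue, green, red); there is no depth.
- calibration(name): a dict with "intrinsics" (3x3 intrinsics, pixels), "extrinsics" (4x4, takes a point from world to camera coordinates). Camera axes: x right, y down, z forward; pixel columns grow to the right and rows downward; lengths in m; the calibration is good to about 2 mm. A picture is of the moment at which its call begins: read the wrist's pose just before it. calibration takes no time and is no camera call; for the wrist camera it gives the pose at the moment of the call.
- sign_off(): hands the job in, once; it reports no verdict.
The state is a dict: "clock": time; "qpos": joint angles; "joint_vel": joint speeds; "joint_efforts": joint torques, N m; "eef_pos": TCP position; "tcp_rot": TCP orientation; "wrist_force": force on the tool from outside, world axes, zero at the start; "wrist_torque": the same for the moment, N m; "grip_width": finger opening in m.
Only numpy, scipy, OpenCV 4.12 (cv2) and the standard library are available. Lean on these libraries where they do the work, as an engineer would, in place of code of your own. Each camera call takes 0.05 s, during which the arm holds its last target. There are 200 camera calls.

## Working session

There is one attempt and no reset: what is moved stays moved. The work goes in short steps, Python scripts to look and compute and a shell command to move; the robot and the scene stay as the last step left them, time stands still between calls to the robot, and variables do not carry over. Pictures are saved under pics/ and viewed, about 8 in all and at most 12, crops included, and the job is handed in when it is done.

```bash
mkdir -p pics; ls; python3 - <<'E'
from workcell import observe,camera,calibration
import cv2,numpy as np
print(observe())
for n in("scene","top"):
    c=calibration(n);print(n,np.round(c["intrinsics"],1).tolist(),np.round(c["extrinsics"],4).tolist())
    cv2.imwrite(f"pics/{n}0.png",cv2.resize(camera(n),None,fx=1.56,fy=1.56))
    cv2.imwrite(f"pics/{n}0raw.png",camera(n))
E
```

```text
pics
{'clock': 0.0, 'qpos': array([ 1.15050488e+00,  3.07581811e-01,  1.50769052e+00, -1.38466713e-05,
        1.32838918e+00, -7.35037924e-02]), 'joint_vel': array([ 2.64794146e-04,  1.04771893e-03,  6.22891664e-04,  1.69494144e-03,
       -4.33301881e-04, -1.83830306e-05]), 'joint_efforts': array([ 8.96582715e-04, -4.57547665e+01, -2.51924515e+01, -1.84827145e-04,
        1.34014295e-02,  1.19921191e-05]), 'eef_pos': array([0.19517178, 0.54011436, 0.23036953]), 'tcp_rot': array([ 8.18496756e-01,  5.74510218e-01, -8.84585712e-04,  5.36272369e-04]), 'wrist_force': array([0.61346802, 0.34421086, 0.08332997]), 'wrist_torque': array([ 0.0175112 , -0.00606587, -0.00753028]), 'grip_width': 0.08527114319209406}
scene [[417.6, 0.0, 256.4], [0.0, 417.6, 191.8], [0.0, 0.0, 1.0]] [[0.9358, -0.3525, -0.002, -0.5688], [-0.2386, -0.6293, -0.7396, 0.1961], [0.2594, 0.6926, -0.673, 1.2117], [0.0, 0.0, 0.0, 1.0]]
top [[374.3, 0.0, 249.5], [0.0, 374.3, 194.4], [0.0, 0.0, 1.0]] [[-0.0298, -0.9995, 0.0052, -0.0426], [-0.9791, 0.0281, -0.2016, 0.6003], [0.2014, -0.0111, -0.9795, 1.3385], [0.0, 0.0, 0.0, 1.0]]
```

View pics/scene0.png

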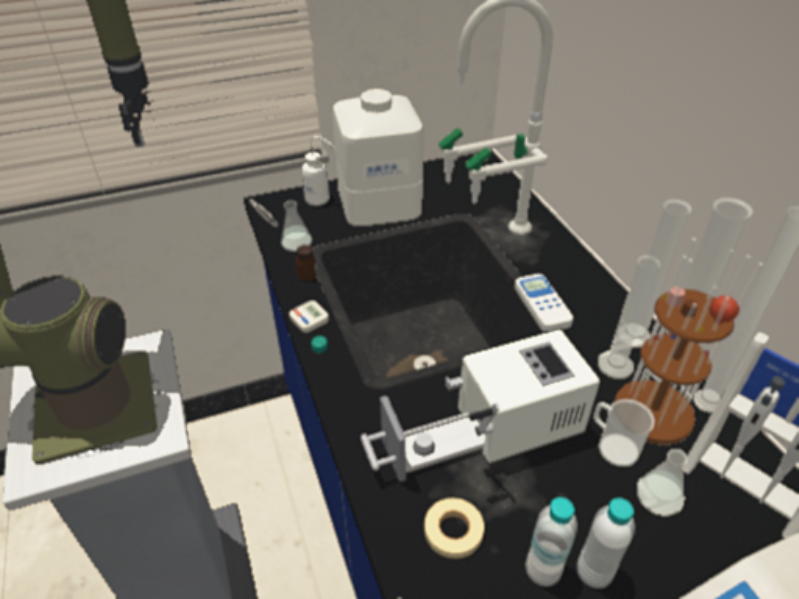

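View pics/top0.png

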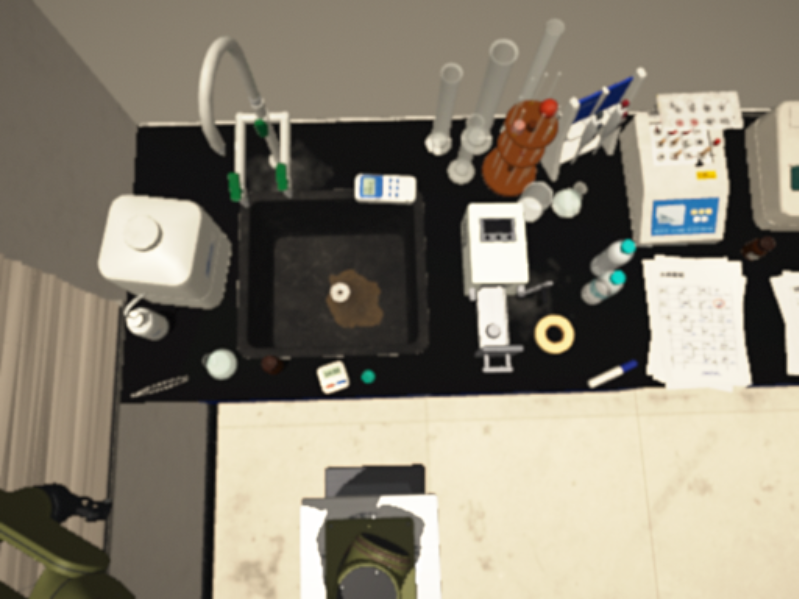

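The scene view shows the vial at about (305,262) between the flask (293,230) and the timer (310,315). The drawer is open with its post at (424,443). In the top view the vial is at (271,364), the post at (493,330), and the latch leans right at (540,287). Next I'll view enlarged crops with pixel scales.

```bash
python3 - <<'E'
import cv2,numpy as np
def crop(im,x,y,w,h,s):
    c=cv2.resize(im[y:y+h,x:x+w],None,fx=s,fy=s,interpolation=cv2.INTER_CUBIC)
    for i in range(0,w,10):
        cv2.line(c,(i*s,0),(i*s,4 if i%20 else 10),(0,255,255),1)
        if i%20==0: cv2.putText(c,str(x+i),(i*s,20),0,.35,(0,255,255),1)
    for i in range(0,h,10):
        cv2.line(c,(0,i*s),(4 if i%20 else 10,i*s),(0,255,255),1)
        if i%20==0: cv2.putText(c,str(y+i),(10,i*s+4),0,.35,(0,255,255),1)
    return c
t=cv2.imread("pics/top0raw.png");s=cv2.imread("pics/scene0raw.png")
a=crop(t,120,210,130,50,6);b=crop(t,290,125,80,120,5)
cv2.imwrite("pics/c1.png",np.vstack([a,crop(s,160,120,130,48,6)]))
cv2.imwrite("pics/c2.png",np.hstack([b,crop(s,225,195,80,120,5)]))
E
```

```text
(no output)
```

View pics/c1.png

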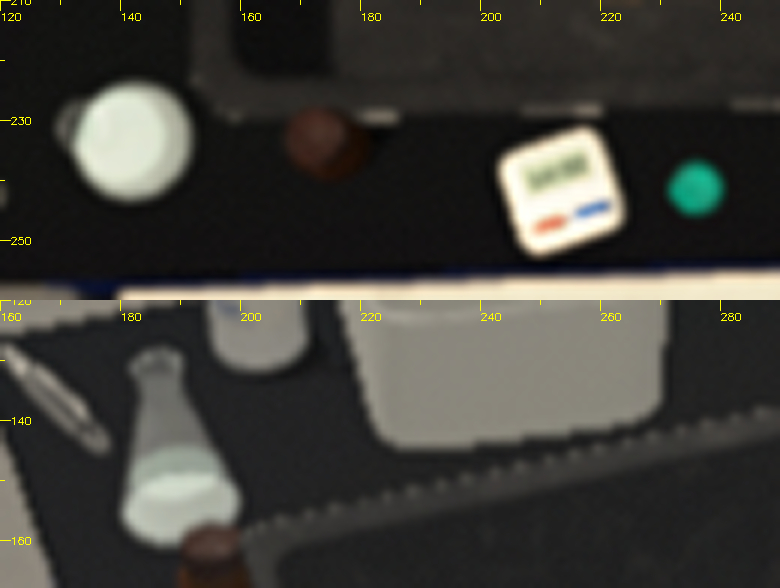

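View pics/c2.png

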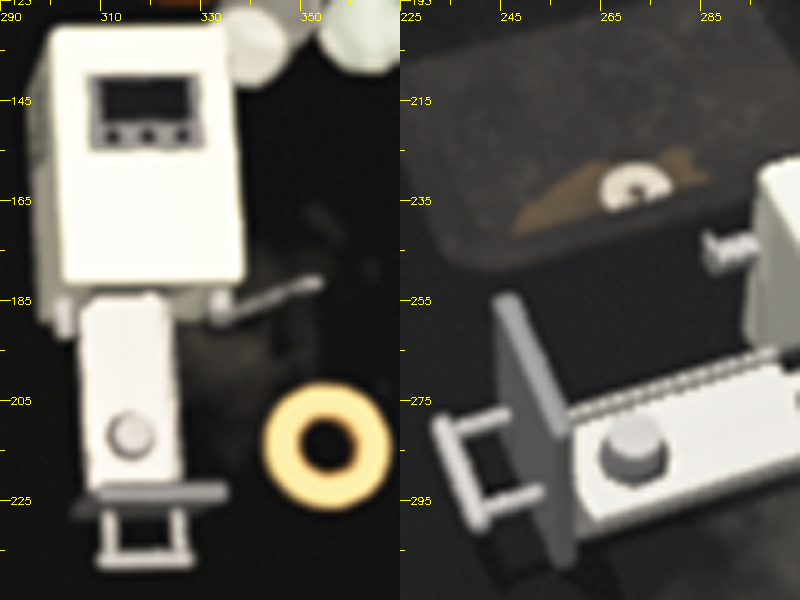

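```bash
cat >geo.py <<'E'
import numpy as np
from workcell import calibration
def ray(n,u,v,z,cal=None):
    c=cal or calibration(n);K=np.array(c["intrinsics"]);E=np.array(c["extrinsics"]);R,t=E[:3,:3],E[:3,3]
    o=-R.T@t;d=R.T@np.linalg.inv(K)@[u,v,1];return o+d*(z-o[2])/d[2]
def proj(n,p):
    c=calibration(n);q=np.array(c["intrinsics"])@(np.array(c["extrinsics"])@[*p,1])[:3];return q[:2]/q[2]
E
python3 - <<'E'
from geo import *
import cv2
np.set_printoptions(precision=4,suppress=True)
for k,n,u,v,z in [("vialcap","top",173,232,.076),("vialcap","scene",195.3,160.5,.076),("post","top",316.2,211.4,.038),("post","scene",271.8,282,.038),("handle","top",319.2,237.2,.05),("h1","scene",233,280,.05),("h2","scene",241.4,299.4,.05),("hL","top",310,237.6,.05),("hR","top",328.4,237,.05),
 ("c1","top",300.4,130.6,.146),("c2","top",337,130.6,.146),("c3","top",339,181.4,.146),("c4","top",303,181.4,.146),("flasktop?","scene",186,130,.112),("flaskbase","scene",190,154,.0),("timer","top",214,242,.02),("cap","top",236,241,.016),("edge","top",200,256,0),("sinkedge","top",190,229,0)]:
    print(k,n,ray(n,u,v,z))
s=cv2.imread("pics/scene0raw.png")
cv2.imwrite("pics/c3.png",cv2.resize(s[210:310,265:395],None,fx=6,fy=6,interpolation=cv2.INTER_CUBIC))
E
```

```text
vialcap top [0.4649 0.2212 0.076 ]
vialcap scene [0.4657 0.2163 0.076 ]
post top [ 0.5311 -0.3097  0.038 ]
post scene [ 0.5329 -0.3148  0.038 ]
handle top [ 0.4328 -0.3122  0.05  ]
h1 scene [ 0.4365 -0.2807  0.05  ]
h2 scene [ 0.4378 -0.3443  0.05  ]
hL top [ 0.4324 -0.2782  0.05  ]
hR top [ 0.4326 -0.3462  0.05  ]
c1 top [ 0.8131 -0.2512  0.146 ]
c2 top [ 0.8094 -0.3845  0.146 ]
c3 top [ 0.6194 -0.377   0.146 ]
c4 top [ 0.623  -0.2495  0.146 ]
flasktop? scene [0.4708 0.3555 0.112 ]
flaskbase scene [0.4742 0.3598 0.    ]
timer top [0.429  0.0781 0.02  ]
cap top [ 0.4306 -0.0043  0.016 ]
edge top [0.3795 0.1332 0.    ]
sinkedge top [0.4828 0.1712 0.    ]
```

View pics/c3.png

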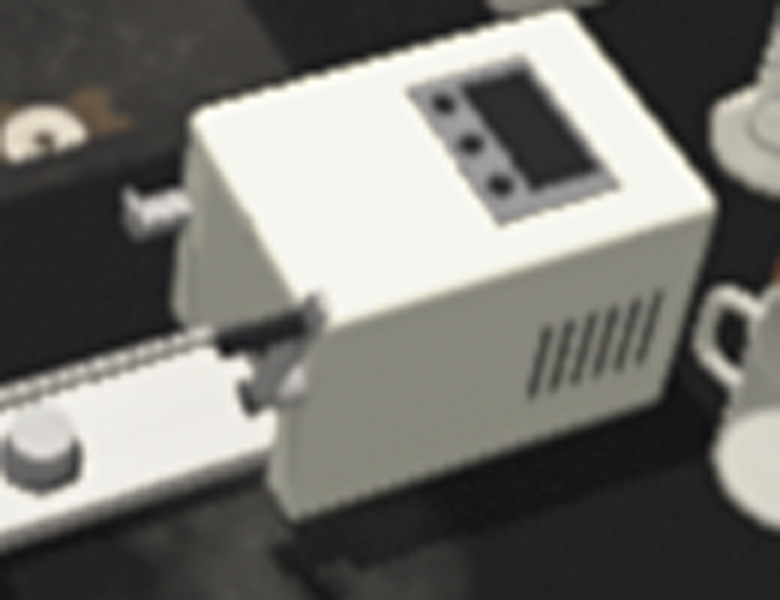

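The pin is the black bar running from about (302,267) to (316,263) in the scene image, with the arm leaning up and right. I'll fit the latch angle and start moving toward the vial.

```bash
python3 - <<'E'
from geo import *
cc=np.array([.7163,-.3145,0]);y=np.radians(-1.3);R=np.array([[np.cos(y),-np.sin(y),0],[np.sin(y),np.cos(y),0],[0,0,1]])
for d in (60,80,90,100,110,120,130,140):
    a=np.radians(d);P=lambda x,r:cc+R@np.array([x,-.056+r*np.cos(a),.1+r*np.sin(a)])
    print(d,proj("scene",P(-.117,.09)),proj("scene",P(-.153,.09)),proj("top",P(-.117,.09)), proj("scene",P(-.114,0)))
E
python3 -m jog '[[[0,0,1.6,2.25,-2.68,0,1],[0,0,1.6,2.25,-2.68,0,1],[0,0,1.6,2.25,-2.68,0,1],[0,0,1.6,2.25,-2.68,0,1],[0,0,1.6,2.25,-2.68,0,1],[0,0,1.6,2.25,-2.68,0,1],[0,0,1.6,2.25,-2.68,0,1],[0,0,1.6,2.25,-2.68,0,1],[0,0,1.6,2.25,-2.68,0,1],[0,0,1.6,2.25,-2.68,0,1]]]'
```

```text
60 [299.33963436 242.68788463] [285.73560004 246.44965433] [326.00826402 185.37387268] [305.59255254 275.78938601]
80 [304.60237633 248.60126996] [290.6633287  252.52113962] [335.24111864 184.61882134] [305.59255254 275.78938601]
90 [307.37649079 253.06229208] [293.29328015 257.06982947] [339.90749543 184.50137399] [305.59255254 275.78938601]
100 [310.11888507 258.37451007] [295.91480958 262.47179095] [344.37962588 184.56620911] [305.59255254 275.78938601]
110 [312.72719066 264.36765577] [298.43057213 268.5534156 ] [348.49499061 184.81035286] [305.59255254 275.78938601]
120 [315.09969768 270.8320213 ] [300.74284398 275.10136436] [352.10809116 185.22329113] [305.59255254 275.78938601]
130 [317.14157887 277.52810506] [302.75945082 281.87244772] [355.09761244 185.78775006] [305.59255254 275.78938601]
140 [318.77110289 284.1997885 ] [304.39977516 288.60708419] [357.3714681  186.48090701] [305.59255254 275.78938601]
clock: 1.03
eef_pos: [0.4218, 0.2662, 0.2289]
tcp_rot: [0.721, 0.693, -0.001, -0.002]
wrist_force: [0.4, -0.1, 0.1]
grip_width: 0.0856
```

```bash
python3 - <<'E'
from geo import *
np.set_printoptions(precision=4,suppress=True)
for u,v in((297,229.2),(319.2,265.2),(384,244.5),(359,211.5)): print(ray("scene",u,v,.146))
for u,v in((312,296),): print(ray("scene",u,v,0))
from workcell import camera;import cv2
i=camera("wrist");cv2.imwrite("pics/w1.png",i)
print(calibration("wrist"),[proj("wrist",(.465,.219,z)) for z in(.0,.076)])
E
```

```text
[ 0.6267 -0.2541  0.146 ]
[ 0.6275 -0.3807  0.146 ]
[ 0.8112 -0.3802  0.146 ]
[ 0.8137 -0.2545  0.146 ]
[ 0.6277 -0.3698  0.    ]
{'intrinsics': array([[283.7498,   0.    , 259.5763],
       [  0.    , 283.7498, 190.7122],
       [  0.    ,   0.    ,   1.    ]]), 'extrinsics': array([[ 0.0428,  0.9991, -0.0034, -0.2785],
       [ 0.9587, -0.0401,  0.2816, -0.4348],
       [ 0.2812, -0.0153, -0.9595,  0.26  ],
       [ 0.    ,  0.    ,  0.    ,  1.    ]])} [array([230.4006, 192.2988]), array([223.4056, 211.975 ])]
```

View pics/w1.png

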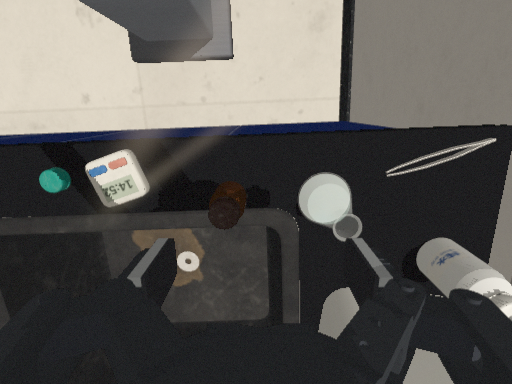

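The wrist view shows the cap at about (224,213), against a predicted (223.4,212), so the vial position holds. I'll descend now.

```bash
python3 -m jog '[[[0,0,0,1.1,-1.2,-2,1],[0,0,0,1.1,-1.2,-2,1],[0,0,0,1.1,-1.2,-2,1],[0,0,0,1.0,-1.1,-2,1],[0,0,0,0,0,-2,1],[0,0,0,0,0,-2.5,1],[0,0,0,0,0,-2.5,1],[0,0,0,0,0,-2.5,1],[0,0,0,0,0,-2,1]]]'
```

```text
clock: 1.83
eef_pos: [0.4803, 0.2097, 0.0325]
tcp_rot: [0.726, 0.687, 0.008, 0.005]
wrist_force: [0.3, 0.4, -0.6]
grip_width: 0.0854
```

```bash
python3 -m jog '[[[0,0,0,-0.75,0.45,0,1],[0,0,0,-0.7,0.4,0,1],[0,0,0,0,0,0,1],[0,0,0,0,0,-0.5,1],[0,0,0,0,0,0,1]]]'
```

```text
clock: 2.25
eef_pos: [0.4614, 0.2191, 0.0253]
tcp_rot: [0.726, 0.687, 0.004, 0.004]
wrist_force: [-0.2, -0.3, 0.5]
grip_width: 0.0857
```

```bash
python3 - <<'E'
from workcell import observe
from scipy.spatial.transform import Rotation as R
import numpy as np
o=observe();print(o["eef_pos"],R.from_quat(o["tcp_rot"]).as_matrix().round(4))
E
```

```text
[0.46142954 0.21910562 0.02534393] [[ 5.490e-02  9.984e-01  1.180e-02]
 [ 9.985e-01 -5.490e-02  4.000e-04]
 [ 1.000e-03  1.180e-02 -9.999e-01]]
```

```bash
python3 -m jog '[[[0,0.7,1.0,0.35,0,-0.2,1],[0,0,1.0,0,0,0,1],[0,0,0,0,0,0,-1],[0,0,0,0,0,0,-1],[0,0,0,0,0,0,-1],[0,0,0,0,0,0,-1],[0,0,0,0,0,0,-1],[0,0,0,0,0,0,-1],[0,0,0,0,0,0,-1],[0,0,0,0,0,0,-1]]]' 40
```

```text
clock: 3.08
eef_pos: [0.4677, 0.2207, 0.0287]
tcp_rot: [0.714, 0.701, 0.005, 0.002]
wrist_force: [1.6, -0.7, -0.6]
grip_width: 0.0415
```

```bash
cat >st.py <<'E'
from workcell import observe
from scipy.spatial.transform import Rotation as R
import numpy as np
np.set_printoptions(precision=4,suppress=True)
o=observe();m=R.from_quat(o["tcp_rot"]).as_matrix();print(o["clock"],o["eef_pos"],"x",m[:,0],"z",m[:,2],o["grip_width"],"q",o["qpos"])
E
python3 st.py
```

```text
3.0833 [0.4677 0.2207 0.0287] x [0.0183 0.9998 0.0041] z [ 0.0098  0.004  -0.9999] 0.041529469536696284 q [ 0.359   0.4663  1.8807  0.0004  0.7841 -1.1937]
```

```bash
python3 -m jog '[[[0,0,0,0,0,1,-1],[0,0,0,0,0,2,-1],[0,0,0,0,0,3,-1],[0,0,0,0,0,3,-1],[0,0,0,0,0,3,-1],[0,0,0,0,-1,3,-1],[0,0,0,0,-2,2,-1],[0,0,0,0.4,-2.5,0,-1],[0,0,0,0.4,-2.5,0,-1],[0,0,0,0.4,-2.5,0,-1]]]'; python3 -m jog '[[[0,0,0,0.4,-2.8,0,-1],[0,0,0,0.4,-2.8,0,-1],[0,0,0,0.4,-2.8,0,-1],[0,0,0,0.4,-2.8,0,-1],[0,0,0,0.4,-2.8,0,-1],[0,0,0,0.4,-2.8,0,-1],[0,0,0,0.4,-2.8,0,-1],[0,0,0,0.4,-2.8,0,-1],[0,0,0,0.4,-2.8,0,-1],[0,0,0,0.4,-2.8,0,-1]]]';python3 st.py
```

```text
clock: 3.92
eef_pos: [0.4759, 0.1153, 0.2121]
tcp_rot: [0.711, 0.703, 0.005, 0.002]
wrist_force: [0.4, 0.5, -0.8]
grip_width: 0.0414
clock: 4.75
eef_pos: [0.5129, -0.177, 0.2204]
tcp_rot: [0.71, 0.704, 0.007, 0.004]
wrist_force: [1.1, 0.1, -1.2]
grip_width: 0.0417
4.75 [ 0.5129 -0.177   0.2204] x [0.0085 1.     0.0047] z [ 0.0161  0.0046 -0.9999] 0.041678184957833334 q [-0.4176  0.2637  1.5999  0.0113  1.2652 -1.9832]
```

```bash
python3 -m jog '[[[0,0,0,0.4,-2.8,0,-1],[0,0,0,0.4,-2.6,0,-1],[0,0,0,0.4,-2.6,0,-1],[0,0,0,0.3,-2.3,0,-1],[0,0,0,0.2,-1.5,0,-1],[-0.2,0.8,0,0,-0.5,0,-1],[0,0,0,0,0,0,-1],[0,0,0,0,0,0,-1]]]';python3 st.py; python3 - <<'E'
from geo import *
from workcell import camera;import cv2,pickle
c=calibration("wrist");i=camera("wrist");cv2.imwrite("pics/w2raw.png",i);pickle.dump(c,open("w2.pkl","wb"))
cv2.imwrite("pics/w2.png",cv2.resize(i,None,fx=1.5,fy=1.5,interpolation=cv2.INTER_CUBIC))
print([proj("wrist",(.532,-.312,.038))])
E
```

```text
clock: 5.42
eef_pos: [0.5279, -0.3113, 0.2236]
tcp_rot: [0.713, 0.701, 0.0, 0.0]
wrist_force: [-0.4, 1.4, 0.1]
grip_width: 0.0415
5.4167 [ 0.5279 -0.3113  0.2236] x [ 0.016   0.9999 -0.0004] z [ 0.001  -0.0004 -1.    ] 0.04145764107057808 q [-0.6019  0.3643  1.4369  0.0002  1.3394 -2.1568]
[array([258.7056166 , 173.46414762])]
```

View pics/w2.png

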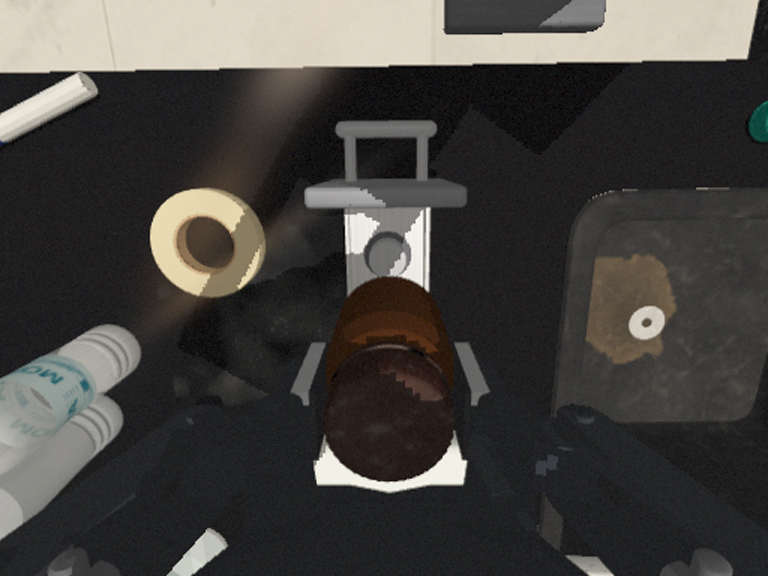

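```bash
python3 - <<'E'
from geo import *
import pickle
np.set_printoptions(precision=4,suppress=True)
c=pickle.load(open("w2.pkl","rb"));E=np.array(c["extrinsics"]);print("cam",-E[:3,:3].T@E[:3,3])
r=lambda u,v,z:ray("",u/1.5,v/1.5,z,c)
zt=.2236-.0287
print("cap",r(390,413,zt+.076),"capL/R",r(326,413,zt+.076),r(455,413,zt+.076),"capfront?",r(390,346,zt+.076),r(390,481,zt+.076))
print("underside front",r(388,278,zt))
print("post",r(387,253,.038),"posttop",r(387,231,.038),"L",r(364.5,253,.038),"R",r(411,253,.038))
print("handle",r(386,129,.05),"L",r(336,129,.05),r(437,129,.05))
print("panel top outer",r(306,185,.124),r(466,185,.124))
K=np.array(c["intrinsics"])
def pj(p):
    q=K@(E@[*p,1])[:3];return q[:2]/q[2]*1.5
th=np.linspace(0,2*np.pi,60)
for R_,x,y,z in((.022,.5279,-.3113,zt),(.018,.5279,-.3113,zt+.076),(.015,.530,-.312,.038)):
    e=np.array([pj((x+R_*np.cos(t),y+R_*np.sin(t),z)) for t in th]);print(e.min(0),e.max(0))
E
```

```text
cam [ 0.457  -0.3102  0.3657]
cap [ 0.5185 -0.3111  0.2709] capL/R [ 0.5182 -0.3274  0.2709] [ 0.5188 -0.2945  0.2709] capfront? [ 0.5    -0.3108  0.2709] [ 0.5393 -0.3114  0.2709]
underside front [ 0.5037 -0.3115  0.1949]
post [ 0.5262 -0.3131  0.038 ] posttop [ 0.5088 -0.3128  0.038 ] L [ 0.5259 -0.3308  0.038 ] R [ 0.5265 -0.2943  0.038 ]
handle [ 0.4355 -0.3121  0.05  ] L [ 0.4349 -0.3469  0.05  ] [ 0.4361 -0.2765  0.05  ]
panel top outer [ 0.4689 -0.3565  0.124 ] [ 0.4704 -0.268   0.124 ]
[338.5789 283.2117] [440.4742 377.9005]
[320.6702 382.7818] [458.8794 500.9991]
[369.4591 238.8901] [407.568  276.1661]
```

```bash
python3 - <<'E'
import cv2,numpy as np
i=cv2.imread("pics/w2raw.png").astype(int)
print("col258-261 v145-330");m=i[:,257:261].mean(1).astype(int)
print([(v,*m[v]) for v in list(range(146,194))+list(range(312,328))])
for v in(275,168):
    m=i[v-1:v+2].mean(0).astype(int);print("row",v,[(u,*m[u]) for u in (list(range(212,222))+list(range(298,308)) if v==275 else range(228,290))])
E
```

```text
col258-261 v145-330
[(146, np.int64(127), np.int64(130), np.int64(133)), (147, np.int64(127), np.int64(131), np.int64(133)), (148, np.int64(125), np.int64(129), np.int64(132)), (149, np.int64(128), np.int64(131), np.int64(133)), (150, np.int64(127), np.int64(130), np.int64(133)), (151, np.int64(127), np.int64(130), np.int64(132)), (152, np.int64(127), np.int64(131), np.int64(133)), (153, np.int64(127), np.int64(131), np.int64(133)), (154, np.int64(82), np.int64(83), np.int64(84)), (155, np.int64(57), np.int64(56), np.int64(57)), (156, np.int64(60), np.int64(59), np.int64(60)), (157, np.int64(60), np.int64(58), np.int64(59)), (158, np.int64(78), np.int64(77), np.int64(78)), (159, np.int64(95), np.int64(96), np.int64(96)), (160, np.int64(98), np.int64(99), np.int64(100)), (161, np.int64(106), np.int64(107), np.int64(108)), (162, np.int64(108), np.int64(109), np.int64(111)), (163, np.int64(108), np.int64(110), np.int64(110)), (164, np.int64(109), np.int64(111), np.int64(111)), (165, np.int64(109), np.int64(111), np.int64(111)), (166, np.int64(108), np.int64(110), np.int64(110)), (167, n
[... 5665 characters left out ...]
), np.int64(236), np.int64(238)), (277, np.int64(232), np.int64(237), np.int64(241)), (278, np.int64(233), np.int64(239), np.int64(242)), (279, np.int64(232), np.int64(238), np.int64(240)), (280, np.int64(233), np.int64(238), np.int64(241)), (281, np.int64(232), np.int64(237), np.int64(240)), (282, np.int64(145), np.int64(151), np.int64(153)), (283, np.int64(146), np.int64(151), np.int64(154)), (284, np.int64(226), np.int64(233), np.int64(236)), (285, np.int64(229), np.int64(235), np.int64(239)), (286, np.int64(108), np.int64(112), np.int64(116)), (287, np.int64(34), np.int64(32), np.int64(34)), (288, np.int64(30), np.int64(27), np.int64(31)), (289, np.int64(31), np.int64(30), np.int64(32))]
```

```bash
python3 - <<'E'
from geo import *
import pickle
from scipy.optimize import least_squares
c=pickle.load(open("w2.pkl","rb"));E=np.array(c["extrinsics"]);K=np.array(c["intrinsics"]);th=np.linspace(0,2*np.pi,200)
def ext(R,x,y,z):
    P=np.c_[x+R*np.cos(th),y+R*np.sin(th),0*th+z];q=(np.c_[P,np.ones(200)]@E[:3].T)@K.T;q=q[:,:2]/q[:,2:];return q.min(0),q.max(0)
def f(p,full=0):
    x,z,t,y=p
    a,_=ext(.022,x,y,z);l,b=ext(.018,x+t*.076,y,z+.076)
    return np.array([a[1]-184.0,b[1]-320.9,(l[0]-215.8),(b[0]-302.8)])
print(f([.5279,.1949,0,-.3113]))
s=least_squares(f,[.5279,.1949,0,-.3113],x_scale=[.01,.01,.1,.01]);print("with tilt",s.x,s.fun)
s=least_squares(lambda p:f([p[0],p[1],0,p[2]]),[.5279,.1949,-.3113],x_scale=[.01]*3);print("upright",s.x,s.fun)
s=least_squares(lambda p:f([p[0],.1949,p[1],p[2]]),[.5279,0,-.3113],x_scale=[.01,.1,.01]);print("zfixed tilt",s.x,s.fun)
E
```

```text
[ 4.7857856  13.10122558 -2.04772871  3.11722945]
with tilt [ 0.52666215  0.18793623  0.01102814 -0.31150511] [ 8.52651283e-14 -1.70530257e-13 -5.68434189e-14 -5.68434189e-14]
upright [ 0.52670048  0.18871114 -0.31149093] [ 0.36781045 -0.24408092 -0.36250914  0.36251944]
zfixed tilt [ 0.52479628 -0.04159685 -0.31140037] [ 4.03398417e-08  3.91487140e-01 -3.32890203e+00  3.32959233e+00]
```

```bash
python3 -m jog '[[[0,0,0,0.2,-0.1,-1.2,-1],[0,0,0,0.2,0,-2,-1],[0,0,0,0,0,-2,-1],[0,0,0,0,0,-2,-1],[0,0,0,0,0,-2,-1],[0,0,0,0,0,-1.5,-1],[0,0,0,0,0,-1,-1],[0,0,0,0,0,0,-1],[0,0,0,0,0,0,-1]]]' 60;python3 st.py; python3 - <<'E'
from geo import *
from workcell import camera;import cv2,pickle
c=calibration("wrist");i=camera("wrist");cv2.imwrite("pics/w3raw.png",i);pickle.dump(c,open("w3.pkl","wb"))
s=camera("scene");t=camera("top");cv2.imwrite("pics/s3raw.png",s);cv2.imwrite("pics/t3raw.png",t)
def crop(im,x,y,w,h,k):
    c=cv2.resize(im[y:y+h,x:x+w],None,fx=k,fy=k,interpolation=cv2.INTER_CUBIC)
    for j in range(0,w,10): cv2.line(c,(j*k,0),(j*k,6),(0,255,255),1)
    for j in range(0,h,10): cv2.line(c,(0,j*k),(6,j*k),(0,255,255),1)
    return c
# wrist crop 130..390 x 60..340 (1.5..), scene crop
a=cv2.resize(i[50:350,160:360],None,fx=2,fy=2,interpolation=cv2.INTER_CUBIC)
b=crop(s,230,200,80,120,5)
cv2.imwrite("pics/m3.png",np.hstack([a,b]))
E
```

```text
clock: 6.22
eef_pos: [0.5314, -0.2983, 0.0994]
tcp_rot: [0.708, 0.706, 0.002, -0.001]
wrist_force: [0.1, -0.7, -0.4]
grip_width: 0.0408
6.2167 [ 0.5314 -0.2983  0.0994] x [0.0035 1.     0.0042] z [ 0.0004  0.0042 -1.    ] 0.04081588192899781 q [-0.5831  0.4756  1.5977  0.0042  1.0702 -2.1524]
```

View pics/m3.png

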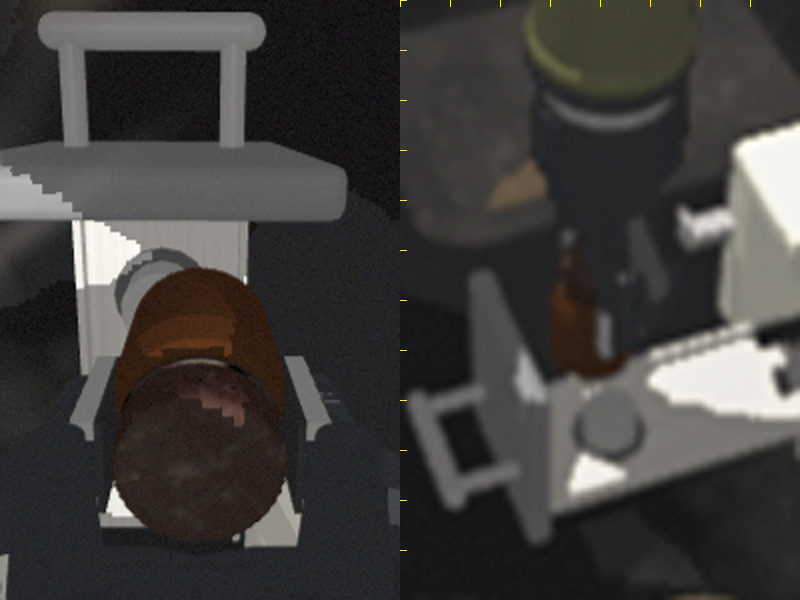

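```bash
python3 - <<'E'
from geo import *
import pickle,cv2
c=pickle.load(open("w3.pkl","rb"));E=np.array(c["extrinsics"]);K=np.array(c["intrinsics"]);th=np.linspace(0,2*np.pi,200)
i=cv2.imread("pics/w3raw.png")
def ring(R,x,y,z):
    P=np.c_[x+R*np.cos(th),y+R*np.sin(th),0*th+z];q=(np.c_[P,np.ones(200)]@E[:3].T)@K.T;return q[:,:2]/q[:,2:]
k=6;X,Y,W,H=200,160,130,100
big=cv2.resize(i[Y:Y+H,X:X+W],None,fx=k,fy=k,interpolation=cv2.INTER_CUBIC)
def draw(e,col):cv2.polylines(big,[(((e-[X,Y]+.5)*k)).astype(int).reshape(-1,1,2)],True,col,1)
draw(ring(.015,.5293,-.3128,.038),(0,255,0))
x,y,z=.5314-.0012,-.2985,.0994-.0349
draw(ring(.022,x,y,z),(255,255,0)); draw(ring(.022,x,y,.0994-.0287),(255,0,255))
cv2.imwrite("pics/o3.png",big)
E
```

```text
(no output)
```

View pics/o3.png

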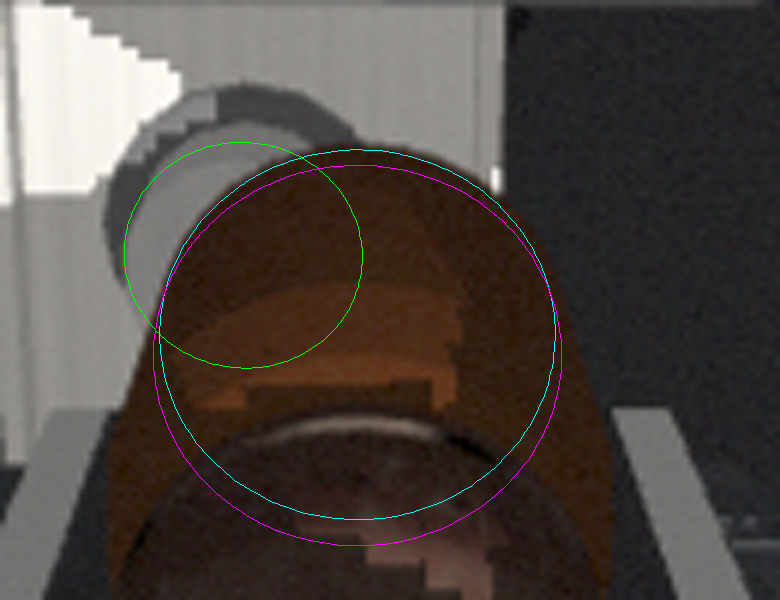

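```bash
python3 -m jog '[[[-0.2,0,0,-0.1,-0.7,0,-1],[0,0,0,-0.1,-0.7,0,-1],[0,0,0,0,0,-0.8,-1],[0,0,0,0,0,-0.8,-1],[0,0,0,0,0,0,-1],[0,0,0,0,0,0,-1]]]' 60;python3 st.py; cat > ov.py <<'E'
from geo import *
from workcell import camera,observe
import cv2,sys
# usage: name vx vy vz px py
n=sys.argv[1];vx,vy,vz,px,py=map(float,sys.argv[2:7])
c=calibration("wrist");i=camera("wrist");cv2.imwrite(f"pics/{n}raw.png",i)
E=np.array(c["extrinsics"]);K=np.array(c["intrinsics"]);th=np.linspace(0,2*np.pi,200)
def ring(R,x,y,z):
    P=np.c_[x+R*np.cos(th),y+R*np.sin(th),0*th+z];q=(np.c_[P,np.ones(200)]@E[:3].T)@K.T;return q[:,:2]/q[:,2:]
k=6;X,Y,W,H=195,140,130,100
big=cv2.resize(i[Y:Y+H,X:X+W],None,fx=k,fy=k,interpolation=cv2.INTER_CUBIC)
def draw(e,col):cv2.polylines(big,[(((e-[X,Y]+.5)*k)).astype(int).reshape(-1,1,2)],True,col,1)
draw(ring(.015,px,py,.038),(0,255,0));draw(ring(.0195,px,py,.016),(0,255,0));draw(ring(.022,vx,vy,vz),(255,255,0))
cv2.imwrite(f"pics/{n}.png",big)
E
```

```text
clock: 6.87
eef_pos: [0.5328, -0.3181, 0.0878]
tcp_rot: [0.709, 0.705, 0.001, 0.007]
wrist_force: [-0.0, 0.7, -0.8]
grip_width: 0.0408
6.8667 [ 0.5328 -0.3181  0.0878] x [ 0.0053  1.     -0.0075] z [ 0.011  -0.0076 -0.9999] 0.04075572727457676 q [-0.6064  0.4951  1.5968  0.0001  1.0364 -2.1719]
```

```bash
for k in 1 2 3; do python3 -m jog '[[[0,0,0,0,0,0,-1]]]' >/dev/null; python3 st.py; done
```

```text
6.95 [ 0.5324 -0.318   0.0874] x [ 0.0056  1.     -0.0069] z [ 0.0102 -0.007  -0.9999] 0.04058527801035849 q [-0.6066  0.4956  1.5972  0.0001  1.0364 -2.1719]
7.0333 [ 0.5323 -0.3179  0.0871] x [ 0.0057  1.     -0.0066] z [ 0.0099 -0.0067 -0.9999] 0.04103832459863286 q [-0.6067  0.4959  1.5974  0.0002  1.0364 -2.1719]
7.1167 [ 0.5322 -0.3178  0.0871] x [ 0.0056  1.     -0.0064] z [ 0.0096 -0.0065 -0.9999] 0.04079527789831283 q [-0.6066  0.4959  1.5975  0.0002  1.0366 -2.1719]
```

```bash
python3 -m jog '[[[0.35,0.5,0,0,0.5,0,-1],[0,0,0,0,0,0,-1],[0,0,0,-0.3,0,-0.3,-1],[0,0,0,0,0,0,-1],[0,0,0,0,0,0,-1]]]' 60;python3 st.py; python3 ov.py o4 0.527 -0.3125 0.049 0.5268 -0.3126
```

```text
clock: 7.53
eef_pos: [0.5294, -0.3118, 0.0842]
tcp_rot: [0.709, 0.705, 0.0, 0.0]
wrist_force: [0.3, 0.6, -0.5]
grip_width: 0.0409
7.5333 [ 0.5294 -0.3118  0.0842] x [0.0047 1.     0.0001] z [ 0.0006  0.0001 -1.    ] 0.040881405117953795 q [-0.6013  0.4976  1.6034  0.0004  1.0401 -2.1675]
```

View pics/o4.png

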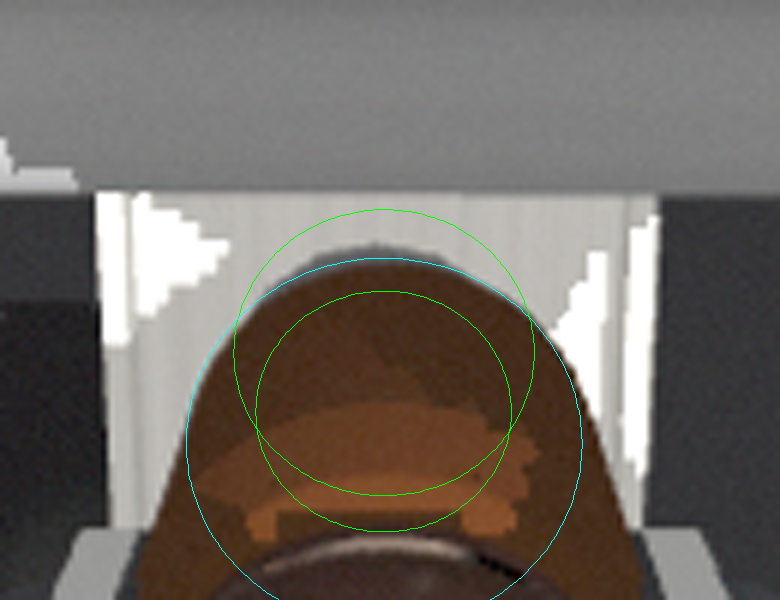

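```bash
python3 -m jog '[[[0,0,0,-0.07,0,-0.5,-1],[0,0,0,0,0,0,-1],[0,0,0,0,0,-0.3,-1],[0,0,0,0,0,0,-1],[0,0,0,0,0,0,-1]]]';python3 -m jog '[[[0,0,0,0,0,-0.2,-1],[0,0,0,0,0,0,-1]]]';python3 -m jog '[[[0,0,0,0,0,-0.2,-1],[0,0,0,0,0,0,-1]]]'
```

```text
clock: 8.0
eef_pos: [0.5282, -0.3118, 0.0752]
tcp_rot: [0.709, 0.705, 0.0, -0.0]
wrist_force: [-0.6, 0.0, -0.3]
grip_width: 0.0407
clock: 8.17
eef_pos: [0.5282, -0.3118, 0.0729]
tcp_rot: [0.709, 0.705, 0.0, -0.0]
wrist_force: [0.8, -0.2, -0.6]
grip_width: 0.0408
clock: 8.33
eef_pos: [0.5283, -0.3119, 0.0707]
tcp_rot: [0.709, 0.705, 0.0, -0.0]
wrist_force: [-0.2, 0.8, -0.7]
grip_width: 0.0406
```

```bash
for k in 1 2 3; do python3 -m jog '[[[0,0,0,0,0,-0.15,-1],[0,0,0,0,0,0,-1]]]'; done; python3 ov.py o5 0.5255 -0.3125 0.038 0.5258 -0.3126
```

```text
clock: 8.5
eef_pos: [0.5283, -0.3119, 0.069]
tcp_rot: [0.709, 0.705, 0.0, -0.0]
wrist_force: [0.6, -0.6, -0.6]
grip_width: 0.0408
clock: 8.67
eef_pos: [0.5284, -0.3119, 0.0675]
tcp_rot: [0.709, 0.705, 0.0, 0.0]
wrist_force: [-0.4, 0.2, -0.4]
grip_width: 0.0405
clock: 8.83
eef_pos: [0.5289, -0.3123, 0.0668]
tcp_rot: [0.709, 0.705, 0.0, 0.001]
wrist_force: [0.4, 0.1, -0.7]
grip_width: 0.0407
```

View pics/o5.png

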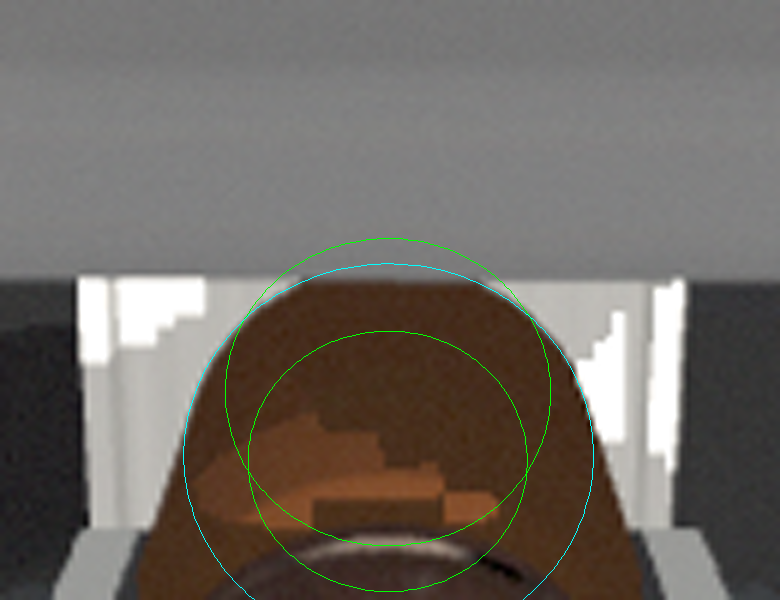

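```bash
python3 - <<'E'
from geo import *
import pickle
from scipy.optimize import brentq
th=np.linspace(0,2*np.pi,400)
def ext(c,s,R,x,y,z):
    E=np.array(c["extrinsics"]).copy();E[2,3]+=s;K=np.array(c["intrinsics"])
    P=np.c_[x+R*np.cos(th),y+R*np.sin(th),0*th+z];q=(np.c_[P,np.ones(400)]@E[:3].T)@K.T;q=q[:,:2]/q[:,2:];return q.min(0),q.max(0)
w2=pickle.load(open("w2.pkl","rb"));w3=pickle.load(open("w3.pkl","rb"))
so=lambda c,s,R,y,z,v:brentq(lambda x:ext(c,s,R,x,y,z)[0][1]-v,.45,.6)
for s in(0,.003,.006,.008):
    p2=so(w2,s,.015,-.3128,.038,158.3);p3=so(w3,s,.015,-.3126,.038,179.9)
    v2=so(w2,s,.022,-.3115,.1949,184.0);v3=so(w3,s,.022,-.2985,.0707,183.3)
    a,b=ext(w2,s,.018,v2,-.3115,.2709)
    print(s,"post",p2,p3,"vial-TCP",v2-.5279,v3-.5314,"capwidth(87)",b[0]-a[0],"capfar(320.9)",b[1],"TCP target",p2-(v2-.5279),p3-(v3-.5314))
E
```

```text
0 post 0.5288671337247687 0.5267497209448397 vial-TCP -0.0031058778763993766 -0.0036308912809863703 capwidth(87) 92.90152342304114 capfar(320.9) 327.7580748727836 TCP target 0.531973011601168 0.5303806122258261
0.003 post 0.5285215197253798 0.5266319145816369 vial-TCP -0.0031793411535406824 -0.0037119336493268706 capwidth(87) 90.4475974890756 capfar(320.9) 324.132165544126 TCP target 0.5317008608789204 0.5303438482309638
0.006 post 0.5281759057259908 0.5265141082184341 vial-TCP -0.003252804430681877 -0.003792976017667593 capwidth(87) 88.12074765217469 capfar(320.9) 320.6846639105907 TCP target 0.5314287101566727 0.5303070842361017
0.008 post 0.527945496393065 0.5264355706429656 vial-TCP -0.003301779948776118 -0.0038470042632279267 capwidth(87) 86.63490451989733 capfar(320.9) 318.47904735972577 TCP target 0.5312472763418411 0.5302825749061936
```

Contact came at TCP z = 66.8 mm, which matches the vial not having slipped in the grip. The refit puts the centred TCP x at about 0.5305, so I'll lift slightly, shift and set the vial down.

```bash
python3 -m jog '[[[0,0,0,0,0,0.3,-1],[0,0,0,0,0,0,-1],[0,0,0,0.15,0,0,-1],[0,0,0,0,0,0,-1],[0,0,0,0,0,0,-1]]]'; python3 -m jog '[[[0,0,0,0,0,-0.2,-1],[0,0,0,0,0,0,-1],[0,0,0,0,0,-0.1,-1],[0,0,0,0,0,0,-1]]]';python3 st.py
```

```text
clock: 9.3
eef_pos: [0.5303, -0.3122, 0.0697]
tcp_rot: [0.709, 0.705, 0.0, 0.001]
wrist_force: [1.3, -0.2, -1.2]
grip_width: 0.0405
clock: 9.63
eef_pos: [0.5305, -0.3123, 0.0666]
tcp_rot: [0.709, 0.705, 0.0, 0.001]
wrist_force: [0.3, 0.8, -0.0]
grip_width: 0.0406
9.6333 [ 0.5305 -0.3123  0.0666] x [ 0.005   1.     -0.0007] z [ 0.0014 -0.0007 -1.    ] 0.04063953924219813 q [-0.6008  0.519   1.6183  0.0003  1.0028 -2.1667]
```

```bash
python3 -m jog '[[[0,0,0,0,0,0,0.1],[0,0,0,0,0,0,0.2],[0,0,0,0,0,0,0.4],[0,0,0,0,0,0,0.6],[0,0,0,0,0,0,0.6],[0,0,0,0,0,0,0.6]]]'; python3 -m jog '[[[0,0,0,0,0,0.5,0.6],[0,0,0,0,0,1,0.6],[0,0,0,0,0,2,0.6],[0,0,0,0,0,2.5,0.6],[0,0,0,0,0,3,0.6],[0,0,0,0,0,3,0.6],[0,0,0,0,0,2,0.6],[0,0,0,0,0,0,0.6],[0,0,0,0,0,0,0.6]]]'
python3 - <<'E'
from geo import *
from workcell import camera;import cv2,pickle
c=calibration("wrist");i=camera("wrist");cv2.imwrite("pics/w6raw.png",i);pickle.dump(c,open("w6.pkl","wb"))
s=camera("scene");t=camera("top");cv2.imwrite("pics/t6raw.png",t)
E=np.array(c["extrinsics"]).copy();E[2,3]+=.007;K=np.array(c["intrinsics"]);th=np.linspace(0,2*np.pi,200)
def ring(R,x,y,z):
    P=np.c_[x+R*np.cos(th),y+R*np.sin(th),0*th+z];q=(np.c_[P,np.ones(200)]@E[:3].T)@K.T;return q[:,:2]/q[:,2:]
k=4;X,Y,W,H=200,120,110,150
a=cv2.resize(i[Y:Y+H,X:X+W],None,fx=k,fy=k,interpolation=cv2.INTER_CUBIC)
for e,col in((ring(.022,.5270,-.3125,.038),(255,255,0)),(ring(.018,.5270,-.3125,.114),(255,0,255))): cv2.polylines(a,[(((e-[X,Y]+.5)*k)).astype(int).reshape(-1,1,2)],True,col,1)
b=cv2.resize(s[210:310,245:315],None,fx=5,fy=5,interpolation=cv2.INTER_CUBIC)
b=cv2.copyMakeBorder(b,0,100,0,0,cv2.BORDER_CONSTANT)
cv2.imwrite("pics/m6.png",np.hstack([a,b]))
E
```

```text
clock: 10.13
eef_pos: [0.5304, -0.3124, 0.0664]
tcp_rot: [0.709, 0.705, 0.0, 0.001]
wrist_force: [0.7, -0.5, -0.5]
grip_width: 0.0684
clock: 10.88
eef_pos: [0.5284, -0.3109, 0.2174]
tcp_rot: [0.709, 0.705, 0.0, 0.0]
wrist_force: [-0.4, 0.4, -0.7]
grip_width: 0.0682
```

View pics/m6.png

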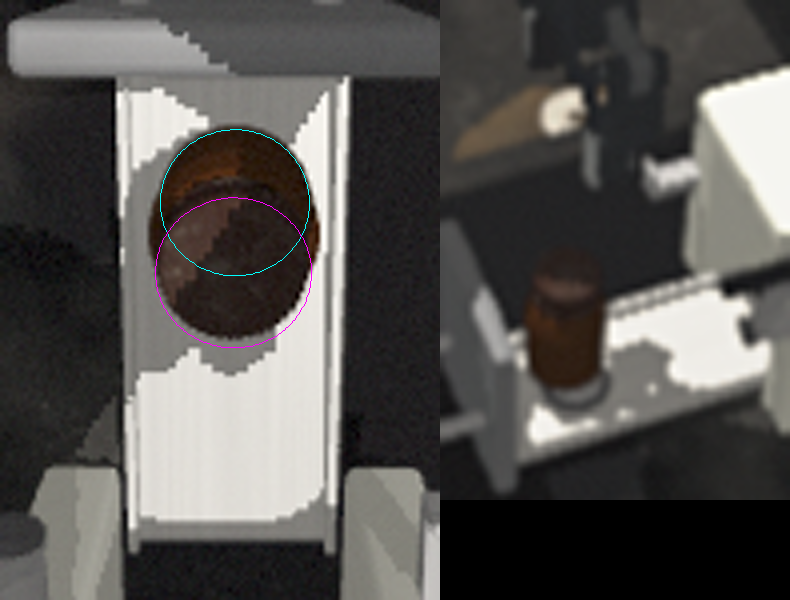

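The vial stands upright on the post and the gripper is clear. I've used all 12 picture views, so from here I'll check numerically. First is the centring, comparing vial and post silhouettes in the scene and top cameras.

```bash
python3 - <<'E'
from geo import *
from workcell import camera;import cv2
s=camera("scene");t=camera("top");cv2.imwrite("pics/s7raw.png",s)
s0=cv2.imread("pics/scene0raw.png");t0=cv2.imread("pics/top0raw.png")
for name,i,(x0,x1,y0,y1) in(("scene",s,(255,285,256,294)),("top",t,(300,335,200,224))):
    h=cv2.cvtColor(i,cv2.COLOR_BGR2HSV);r=i[...,2].astype(int)-i[...,0]
    m=(r>12)[y0:y1,x0:x1]
    print(name,"amber rows");
    for v in range(0,y1-y0,2):
        u=np.where(m[v])[0]
        if len(u)>3: print(v+y0,u.min()+x0,u.max()+x0,(u.min()+u.max())/2+x0,len(u))
print("scene0 gray post rows")
g=cv2.cvtColor(s0,cv2.COLOR_BGR2GRAY)
for v in range(277,294,2): print(v,g[v,258:286])
g=cv2.cvtColor(s,cv2.COLOR_BGR2GRAY)
print("now");
for v in range(277,294,2): print(v,g[v,258:286])
g=cv2.cvtColor(t0,cv2.COLOR_BGR2GRAY);print("top0")
for v in range(203,220,2): print(v,g[v,304:330])
E
```

```text
scene amber rows
266 264 275 269.5 12
268 263 275 269.0 13
270 262 281 271.5 14
272 262 284 273.0 11
274 262 279 270.5 18
276 262 278 270.0 17
278 262 284 273.0 20
280 261 276 268.5 16
282 261 276 268.5 15
284 263 276 269.5 14
286 266 273 269.5 8
top amber rows
200 306 334 320.0 20
202 306 334 320.0 18
204 306 323 314.5 16
206 306 322 314.0 16
208 306 325 315.5 20
210 306 325 315.5 20
212 307 325 316.0 19
214 306 325 315.5 20
216 304 326 315.0 23
218 303 326 314.5 20
220 302 326 314.0 24
222 301 312 306.5 12
scene0 gray post rows
277 [155 184 175 172 175 152 139 135 144 146 160 193 193 202 226 228 232 238
 239 239 238 238 238 237 238 238 237 237]
279 [149 133 136 145 170 218 226 230 237 226 217 216 216 215 214 213 212 216
 226 236 238 238 237 237 236 236 236 236]
281 [132 149 220 241 241 241 241 235 221 215 214 213 213 213 212 213 213 212
 214 224 237 238 237 237 237 237 236 236]
283 [ 77 131 222 241 240 241 234 171 148 197 218 219 216 216 216 216 217 217
 195 153 201 238 238 236 235 235 235 235]
285 [ 76 132 222 241 240 237 201 126 104 125 159 184 207 216 216 209 185 158
 115  80 13
[... 1885 characters left out ...]

 244 239 219 138  43  15  16  17]
209 [ 13  37 132 231 250 250 248 226 161 161 201 220 221 220 221 226 233 243
 247 245 218 133  46  16  16  19]
211 [ 14  30 115 217 250 251 240 173 144 201 228 227 224 223 222 213 213 237
 247 246 218 132  51  17  16  17]
213 [ 13  27 105 211 250 252 243 186 135 170 212 227 228 226 219 198 189 228
 244 245 222 153  74  23  16  17]
215 [ 14  21  78 167 234 248 250 242 191 133 133 152 161 161 157 175 226 245
 248 245 222 159  80  25  16  18]
217 [ 15  19  67 146 221 248 250 249 248 242 233 218 209 219 237 245 247 248
 247 244 228 186 108  34  15  17]
219 [ 17  17  53 145 233 250 250 250 250 249 249 249 249 249 249 249 249 249
 248 244 226 188 112  33  13  16]
```

```bash
python3 -m jog '[[[0,0,0,-2,0,0,0],[0,0,0,-2.5,0,0,-0.5],[0,0,0,-2.5,0,0,-1],[0,0,0,-2.5,0,0,-1],[0,0,0,-1.5,0,0,-1],[0,0,0,0,0,0,-1],[0,0,0,0,0,0,-1]]]' 40; python3 - <<'E'
from geo import *
from workcell import camera;import cv2
t=camera("top");cv2.imwrite("pics/t8raw.png",t);s=camera("scene")
r=t[...,2].astype(int)-t[...,0];g=cv2.cvtColor(t,cv2.COLOR_BGR2GRAY)
for v in range(190,222,2): print(v,g[v,304:332])
th=np.linspace(0,2*np.pi,300)
def sil(n,R,x,y,z):
    q=np.array([proj(n,(x+R*np.cos(a),y+R*np.sin(a),z)) for a in th]);return np.r_[q.min(0),q.max(0)].round(2)
for x,y in((.527,-.3125),(.532,-.314)):
  print(x,y)
  for R,z in((.022,.038),(.022,.09),(.018,.114),(.015,.038)): print(R,z,"scene",sil("scene",R,x,y,z),"top",sil("top",R,x,y,z))
gs=cv2.cvtColor(s,cv2.COLOR_BGR2GRAY)
for v in range(254,272,3): print(v,gs[v,258:284])
E
```

```text
clock: 11.72
eef_pos: [0.4094, -0.3056, 0.2028]
tcp_rot: [0.708, 0.706, -0.001, -0.013]
wrist_force: [-0.5, 0.2, -0.5]
grip_width: -0.0002
190 [165 151 219 247 248 247 247 246 246 245 245 245 246 246 246 246 245 242
 235 219 144  63  48  54  55  53  44  38]
192 [ 96 105 193 245 248 247 246 247 246 245 245 245 246 246 246 246 245 244
 240 218 141  64  48  52  56  58  55  47]
194 [ 24 107 211 248 249 247 247 246 246 246 245 245 246 246 246 246 246 246
 245 218 141  70  47  49  53  56  58  56]
196 [ 25  94 198 247 250 248 247 247 246 246 245 245 246 246 246 246 246 246
 244 216 146  80  48  46  46  49  50  53]
198 [ 24  79 177 242 249 248 248 247 247 246 246 245 246 246 246 246 246 247
 244 221 160  88  44  39  40  44  46  48]
200 [ 23  62 150 232 249 249 248 248 247 247 247 246 246 247 247 247 247 247
 244 224 169  96  39  29  35  38  41  44]
202 [ 17  52 147 237 250 249 248 248 248 247 247 247 247 248 248 248 248 248
 244 231 195 121  48  32  33  33  34  36]
204 [ 15  52 159 244 251 250 249 249 248 248 249 249 245 245 245 245 244 245
 240 226 205 135  52  29  28  26  27  28]
206 [ 14 
[... 978 characters left out ...]
1.1  275.18 277.72 289.01] top [311.17 206.69 322.84 218.24]
0.022 0.09 scene [261.22 263.09 278.37 277.01] top [313.55 204.27 325.66 216.24]
0.018 0.114 scene [262.85 258.48 277.1  269.89] top [315.83 204.19 325.92 214.15]
0.015 0.038 scene [263.75 277.32 275.07 286.75] top [313.03 208.52 320.99 216.39]
0.532 -0.314
0.022 0.038 scene [263.07 275.06 279.68 288.89] top [311.48 205.38 323.15 216.91]Traceback (most recent call last):
  File "<stdin>", line 11, in <module>
  File "<stdin>", line 8, in sil
  File "geo.py", line 7, in proj
    c=calibration(n);q=np.array(c["intrinsics"])@(np.array(c["extrinsics"])@[*p,1])[:3];return q[:2]/q[2]
ValueError: time passes only in moves, steps and waits
```

```bash
python3 - <<'E'
from geo import *
import pickle,cv2
np.set_printoptions(precision=4,suppress=True)
for s in(0,.007):
  for n,u,v,z in(("w3",236,65.5,.05),("w2",257.3,86,.05)):
    c=pickle.load(open(n+".pkl","rb"));c["extrinsics"]=np.array(c["extrinsics"]).copy();c["extrinsics"][2,3]+=s
    print(s,n,"handle",ray("",u,v,z,c),"-> post x",ray("",u,v,z,c)[0]+.0965)
# floor columns: find handle profile + vial front in w6
g=cv2.cvtColor(cv2.imread("pics/w6raw.png"),cv2.COLOR_BGR2GRAY)
print(g[60:160:1,258].tolist())
c=pickle.load(open("w6.pkl","rb"));E=np.array(c["extrinsics"]);K=np.array(c["intrinsics"])
for s in(0,.007):
  e=E.copy();e[2,3]+=s
  for p in((.432,-.312,.05),(.437,-.312,.05),(.48,-.312,.124),(.485,-.312,.124),(.505,-.3125,.038),(.51,-.3125,.038)):
    q=K@(e@[*p,1])[:3];print(s,p,q[:2]/q[2])
E
```

```text
0 w3 handle [ 0.4353 -0.3124  0.05  ] -> post x 0.5318251379022245
0 w2 handle [ 0.4355 -0.3121  0.05  ] -> post x 0.5320044851065753
0.007 w3 handle [ 0.4325 -0.3129  0.05  ] -> post x 0.5289729105214033
0.007 w2 handle [ 0.4331 -0.3121  0.05  ] -> post x 0.529574924085398
[17, 19, 8, 21, 24, 14, 14, 21, 23, 21, 19, 23, 13, 20, 18, 17, 19, 17, 16, 35, 94, 105, 108, 109, 115, 117, 110, 109, 105, 102, 100, 57, 21, 10, 13, 23, 19, 25, 20, 20, 26, 24, 20, 25, 17, 19, 23, 18, 28, 21, 14, 21, 17, 19, 14, 18, 16, 8, 16, 52, 71, 73, 76, 77, 73, 78, 83, 85, 88, 89, 85, 85, 86, 86, 83, 82, 79, 77, 111, 118, 129, 133, 131, 132, 133, 132, 131, 131, 132, 131, 132, 82, 36, 23, 29, 32, 31, 42, 44, 43]
0 (0.432, -0.312, 0.05) [257.9913  81.4344]
0 (0.437, -0.312, 0.05) [258.0279  86.6376]
0 (0.48, -0.312, 0.124) [257.9836 136.0918]
0 (0.485, -0.312, 0.124) [258.0291 142.246 ]
0 (0.505, -0.3125, 0.038) [258.0856 151.1003]
0 (0.51, -0.3125, 0.038) [258.1182 155.4841]
0.007 (0.432, -0.312, 0.05) [258.0287  84.0118]
0.007 (0.437, -0.312, 0.05) [258.0642  89.0807]
0.007 (0.48, -0.312, 0.124) [258.0301 137.6896]
0.007 (0.485, -0.312, 0.124) [258.0741 143.6555]
0.007 (0.505, -0.3125, 0.038) [258.1174 151.9435]
0.007 (0.51, -0.3125, 0.038) [258.1491 156.2308]
```

Handle and panel geometry from the wrist and scene cameras agree that the vial sits about 3.5–4.5 mm short of centre, towards −x. I'll regrasp it and shift it 3.5 mm.

```bash
python3 st.py; python3 -m jog '[[[0,0,0,2,0,0.5,1],[0,0,0,3,-0.2,0,1],[0,0,0,2.5,-0.2,0,1],[0,0,0,1.5,0,0,1],[0,0,0,0,0,0,1],[0,0,0,0,0,0,1],[0,0,0,0,0,0,1]]]'; python3 st.py
```

```text
11.8167 [ 0.4104 -0.3058  0.203 ] x [0.0025 0.9999 0.016 ] z [-0.0194  0.0161 -0.9997] 6.355856528775243e-06 q [-0.7224  0.2567  1.6585 -0.0008  1.2516 -2.2905]
clock: 12.4
eef_pos: [0.5104, -0.3093, 0.2053]
tcp_rot: [0.707, 0.707, -0.001, -0.013]
wrist_force: [0.1, -0.4, -0.2]
grip_width: 0.0832
12.4 [ 0.5104 -0.3093  0.2053] x [-0.0008  0.9999  0.0173] z [-0.019   0.0173 -0.9997] 0.08323756219214602 q [-0.6175  0.3698  1.477   0.0032  1.3202 -2.1901]
```

```bash
python3 -m jog '[[[-1.0,-1.0,0,0,0,0,1],[0,0,0,0,0,0,1],[0,0,0,1.9,-0.2,0,1],[0,0,0,0,0,0,1],[0,0,0,0,0,0,1]]]'; python3 st.py
```

```text
clock: 12.82
eef_pos: [0.5256, -0.3104, 0.2044]
tcp_rot: [0.707, 0.707, -0.002, -0.003]
wrist_force: [-0.6, 0.1, -0.3]
grip_width: 0.0855
12.8167 [ 0.5256 -0.3104  0.2044] x [-0.0001  1.      0.0021] z [-0.0068  0.0021 -1.    ] 0.08548229939382126 q [-0.6013  0.3796  1.4632 -0.0022  1.3056 -2.1716]
```

```bash
python3 -m jog '[[[0,-0.3,0,0.4,-0.2,-2,1],[0,0,0,0,0,-2,1],[0,0,0,0,0,-2,1],[0,0,0,0,0,-2,1],[0,0,0,0,0,-1.5,1],[0,0,0,0,0,-1,1],[0,0,0,0,0,0,1],[0,0,0,0,0,0,1]]]'; python3 st.py
```

```text
clock: 13.48
eef_pos: [0.5237, -0.3133, 0.0986]
tcp_rot: [0.708, 0.706, -0.0, -0.001]
wrist_force: [0.5, -0.8, -0.2]
grip_width: 0.0854
13.4833 [ 0.5237 -0.3133  0.0986] x [0.0024 1.     0.0009] z [-0.0023  0.0009 -1.    ] 0.08539180980906506 q [-0.6079  0.4779  1.5959 -0.0007  1.0702 -2.176 ]
```

```bash
python3 -m jog '[[[0,0,0,0.4,0.1,-1.2,1],[0,0,0,0,0,-1.2,1],[0,0,0,0,0,0,1],[0,0,0,0,0,0,1]]]'; python3 -m jog '[[[0,0,0,0,0,-0.4,1],[0,0,0,0,0,0,1],[0,0,0,0,0,0,1]]]'; python3 st.py
```

```text
clock: 13.82
eef_pos: [0.5301, -0.3139, 0.0764]
tcp_rot: [0.708, 0.706, 0.0, 0.002]
wrist_force: [-1.5, -0.3, 0.7]
grip_width: 0.0853
clock: 14.07
eef_pos: [0.5316, -0.3144, 0.0737]
tcp_rot: [0.708, 0.706, 0.0, 0.004]
wrist_force: [-0.7, 0.2, -0.8]
grip_width: 0.0855
14.0667 [ 0.5316 -0.3144  0.0737] x [ 0.0028  1.     -0.0045] z [ 0.0059 -0.0045 -1.    ] 0.08549140977769186 q [-0.6023  0.5105  1.6121 -0.0004  1.0116 -2.1701]
```

```bash
python3 -m jog '[[[0.25,0.33,0,-0.2,0.18,-0.3,1],[0,0,0,0,0,0,1],[0,0,0,0,0,0,1]]]'; python3 st.py;
```

```text
clock: 14.32
eef_pos: [0.53, -0.3129, 0.0716]
tcp_rot: [0.708, 0.706, 0.0, 0.001]
wrist_force: [-0.1, 0.6, 0.0]
grip_width: 0.0853
14.3167 [ 0.53   -0.3129  0.0716] x [ 0.0029  1.     -0.0009] z [ 0.0013 -0.0009 -1.    ] 0.08525591165352357 q [-0.6019  0.513   1.614  -0.      1.013  -2.1698]
```

```bash
python3 -m jog '[[[0,0,0,0,0.05,-0.5,1],[0,0,0,0,0,0,1],[0,0,0,0,0,0,-1],[0,0,0,0,0,0,-1],[0,0,0,0,0,0,-1],[0,0,0,0,0,0,-1],[0,0,0,0,0,0,-1],[0,0,0,0,0,0,-1],[0,0,0,0,0,0,-1]]]' 40; python3 st.py
```

```text
clock: 15.07
eef_pos: [0.5302, -0.3125, 0.0666]
tcp_rot: [0.708, 0.706, 0.0, 0.001]
wrist_force: [0.5, -0.7, -1.5]
grip_width: 0.0415
15.0667 [ 0.5302 -0.3125  0.0666] x [ 0.0029  1.     -0.0013] z [ 0.0018 -0.0013 -1.    ] 0.04145136557012085 q [-0.6012  0.5186  1.6194 -0.0001  1.0014 -2.1691]
```

Gripped at almost the same pose as before. I'll lift 3 mm, move +3.5 mm in x (TCP 0.5337), and lower.

```bash
python3 -m jog '[[[0,0,0,0,0,0.3,-1],[0,0,0,0,0,0,-1],[0,0,0,0.35,0,0,-1],[0,0,0,0,0,0,-1],[0,0,0,0,0,0,-1]]]'; python3 st.py
```

```text
clock: 15.48
eef_pos: [0.5338, -0.3124, 0.0696]
tcp_rot: [0.708, 0.706, 0.0, 0.001]
wrist_force: [-0.8, 0.5, -1.0]
grip_width: 0.0415
15.4833 [ 0.5338 -0.3124  0.0696] x [ 0.003  1.    -0.001] z [ 0.0013 -0.001  -1.    ] 0.0415349065675613 q [-0.5977  0.5186  1.609  -0.0001  1.0123 -2.1655]
```

```bash
python3 -m jog '[[[0,0,0,0,0,-0.2,-1],[0,0,0,0,0,0,-1],[0,0,0,0,0,-0.12,-1],[0,0,0,0,0,0,-1],[0,0,0,0,0,0,0.1],[0,0,0,0,0,0,0.3],[0,0,0,0,0,0,0.6],[0,0,0,0,0,0,0.8],[0,0,0,0,0,0,0.8],[0,0,0,0,0,0,0.8]]]'; python3 -m jog '[[[0,0,0,0,0,0.5,0.8],[0,0,0,0,0,1.5,0.8],[0,0,0,0,0,2.5,0.8],[0,0,0,0,0,3,0.8],[0,0,0,0,0,3,0.8],[0,0,0,-1,0,2,0.8],[0,0,0,-2.5,0,0,0],[0,0,0,-3,0,0,-1],[0,0,0,-3,0,0,-1],[0,0,0,-2,0,0,-1]]]'; python3 st.py; python3 - <<'E'
from workcell import camera;import cv2,numpy as np
s=camera("scene");t=camera("top");cv2.imwrite("pics/s9raw.png",s);cv2.imwrite("pics/t9raw.png",t)
g=cv2.cvtColor(s,cv2.COLOR_BGR2GRAY)
for v in(262,270,277,281,283,285,287,289): print(v,g[v,258:286])
g=cv2.cvtColor(t,cv2.COLOR_BGR2GRAY)
for v in(208,212,214,216,217,218): print(v,g[v,304:330])
E
```

```text
clock: 16.32
eef_pos: [0.5341, -0.3125, 0.0662]
tcp_rot: [0.708, 0.706, 0.0, 0.001]
wrist_force: [0.2, 0.6, -0.2]
grip_width: 0.0768
clock: 17.15
eef_pos: [0.4198, -0.3124, 0.1997]
tcp_rot: [0.706, 0.708, 0.001, 0.004]
wrist_force: [-0.0, -0.5, -1.0]
grip_width: 0.0287
17.15 [ 0.4198 -0.3124  0.1997] x [-0.0021  1.     -0.0047] z [ 0.0065 -0.0047 -1.    ] 0.028739647790119546 q [-0.7211  0.2585  1.6648  0.0008  1.2102 -2.2943]
262 [35 33 35 33 34 33 38 47 58 60 60 60 62 62 62 62 61 62 63 56 43 34 34 34
 33 35 33 35]
270 [ 35  34  34  33  36  40  48  53  41  31  31  32  34  35  33  34  31  31
  34  34  35  75 146 193 184 170 172 174]
277 [122 185 179 177 171 104  43  31  35  38  37  38  41  38  39  34  36  33
  33  27  45 131 227 241 240 238 238 237]
281 [ 76 111 194 246 242 161  65  29  31  34  34  33  34  34  35  32  34  31
  31  32  75 170 242 242 238 237 237 236]
283 [ 75 111 196 243 244 223 120  37  27  32  34  33  34  33  34  33  34  33
  29  36  86 156 210 237 240 238 236 235]
285 [ 74 110 195 242 243 241 197  98  33  32  32  32  33  33  32  33  31  33
  40  48  62  93 117 146 
[... 220 characters left out ...]
8  95 118 122 119 115 113 140 209]
208 [ 13  40 142 237 252 251 251 244 184  91  33  23  35  41  40  44  51  56
  53  49  44  31  18  17  19  19]
212 [ 15  29 113 219 252 252 242 157  49  18  24  32  36  40  43  43  38  33
  44  83 113 102  56  22  16  18]
214 [ 15  26  98 199 248 252 251 228 135  50  18  20  24  26  24  30  49 103
 183 227 216 161  82  27  16  17]
216 [ 16  21  70 152 226 248 252 252 246 203 151 124 105  97 118 164 211 244
 251 248 229 172  95  28  12  12]
217 [ 17  20  69 150 226 249 250 251 251 247 236 221 207 201 217 242 249 251
 250 247 231 189 111  33   9   8]
218 [ 16  19  65 149 230 250 251 250 251 251 250 249 248 248 249 251 251 250
 249 246 233 196 118  37   8   8]
```

The vial centre in the scene image is now at column 271.0, against 271.3 for the post, so it is centred. Next I'll go down in front of the handle with the fingers shut.

```bash
python3 -m jog '[[[0.25,0.4,0,-1.2,0.6,0,-1],[0,0,0,0,0,0,-1],[0,0,0,0,0,-1.5,-1],[0,0,0,0,0,-2,-1],[0,0,0,0,0,-2,-1],[0,0,0,0,0,-2,-1],[0,0,0,0,0,-1.5,-1],[0,0,0,0,0,-1,-1],[0,0,0,0,0,0,-1],[0,0,0,0,0,0,-1]]]'; python3 st.py
```

```text
clock: 18.08
eef_pos: [0.4145, -0.3074, 0.0986]
tcp_rot: [0.706, 0.708, 0.001, 0.005]
wrist_force: [0.2, 0.9, 0.2]
grip_width: 0.0
18.0833 [ 0.4145 -0.3074  0.0986] x [-0.0031  1.     -0.0051] z [ 0.0083 -0.0051 -1.    ] 2.2553363968093128e-05 q [-0.7211  0.3637  1.8116  0.002   0.9568 -2.2962]
```

```bash
python3 -m jog '[[[0.3,0.4,0,-1.2,0.3,0,-1],[0,0,0,0,0,0,-1],[0,0,0,0,0,-1.5,-1],[0,0,0,0,0,-1.5,-1],[0,0,0,0,0,-1,-1],[0,0,0,0,0,-0.5,-1],[0,0,0,0,0,0,-1],[0,0,0,0,0,0,-1]]]'; python3 st.py
```

```text
clock: 18.75
eef_pos: [0.4056, -0.3074, 0.0586]
tcp_rot: [0.706, 0.708, 0.001, 0.006]
wrist_force: [-0.5, -0.1, -0.2]
grip_width: 0.0001
18.75 [ 0.4056 -0.3074  0.0586] x [-0.0037  1.     -0.008 ] z [ 0.0104 -0.0079 -0.9999] 0.00011576811307341099 q [-0.7324  0.4113  1.872   0.0014  0.8452 -2.3079]
```

```bash
python3 -m jog '[[[0.4,0.5,0,0,0.3,0,-1],[0,0,0,0,0,0,-1],[0,0,0,0,0,-1.2,-1],[0,0,0,0,0,-0.4,-1],[0,0,0,0,0,0,-1],[0,0,0,0.5,0,0,-1],[0,0,0,0.5,0,0,-1],[0,0,0,0.4,0,0,-1],[0,0,0,0.4,0,0,-1],[0,0,0,0.4,0,0,-1]]]'; python3 st.py
```

```text
clock: 19.58
eef_pos: [0.4302, -0.3058, 0.0469]
tcp_rot: [0.706, 0.708, -0.0, 0.003]
wrist_force: [-1.0, -1.4, -0.5]
grip_width: -0.0002
19.5833 [ 0.4302 -0.3058  0.0469] x [-0.0039  1.     -0.0046] z [ 0.0036 -0.0046 -1.    ] -0.00020634426756423175 q [-0.6971  0.4508  1.8367 -0.0016  0.8484 -2.2707]
```

```bash
python3 -m jog '[[[0,0,0,-0.4,0,-0.6,-1],[0,0,0,0,0,0,-1],[0,0,0,0.5,0,0,-1],[0,0,0,0.4,0,0,-1],[0,0,0,0.5,0,0,-1]]]'; python3 st.py; python3 - <<'E'
from workcell import camera;import cv2
t=camera("top");g=cv2.cvtColor(t,cv2.COLOR_BGR2GRAY);g0=cv2.cvtColor(cv2.imread("pics/t9raw.png"),cv2.COLOR_BGR2GRAY)
print(g[215:245,329].tolist());print(g0[215:245,329].tolist());print(g[215:245,334].tolist());print(g0[215:245,334].tolist())
E
```

```text
clock: 20.0
eef_pos: [0.4414, -0.306, 0.0406]
tcp_rot: [0.706, 0.709, -0.0, 0.003]
wrist_force: [-1.8, 0.3, 1.2]
grip_width: 0.0002
20.0 [ 0.4414 -0.306   0.0406] x [-0.0042  1.     -0.0051] z [ 0.0038 -0.0051 -1.    ] 0.00018563678359904685 q [-0.6838  0.4692  1.8227 -0.002   0.8435 -2.2574]
[115, 122, 124, 123, 119, 116, 112, 108, 106, 105, 102, 98, 94, 89, 84, 78, 71, 80, 103, 112, 96, 71, 55, 52, 56, 56, 40, 19, 8, 8]
[14, 12, 8, 8, 12, 22, 34, 44, 45, 43, 42, 46, 58, 76, 92, 103, 103, 99, 92, 82, 79, 85, 95, 103, 101, 89, 70, 47, 31, 19]
[137, 146, 151, 152, 150, 142, 135, 126, 118, 114, 111, 108, 105, 102, 100, 96, 94, 88, 83, 76, 75, 82, 83, 70, 62, 43, 20, 10, 7, 9]
[35, 45, 52, 56, 52, 57, 72, 90, 102, 104, 99, 92, 84, 81, 86, 95, 102, 102, 93, 79, 66, 57, 55, 56, 60, 68, 73, 68, 53, 39]
```

```bash
python3 -m jog '[[[0,0,0,0.5,0,0,-1],[0,0,0,0.6,0,0,-1],[0,0,0,0.7,0,0,-1],[0,0,0,0.8,0,0,-1],[0,0,0,0.8,0,0,-1],[0,0,0,0.8,0,0,-1],[0,0,0,0.8,0,0,-1],[0,0,0,0.7,0,0,-1],[0,0,0,0.6,0,0,-1],[0,0,0,0.5,0,0,-1]]]'; python3 st.py
```

```text
clock: 20.88
eef_pos: [0.5181, -0.3066, 0.0406]
tcp_rot: [0.705, 0.709, -0.001, 0.004]
wrist_force: [-1.3, -1.1, -0.2]
grip_width: -0.0001
20.8833 [ 0.5181 -0.3066  0.0406] x [-0.0047  1.     -0.0064] z [ 0.0048 -0.0064 -1.    ] -0.00013097555045467625 q [-0.603   0.5344  1.6777 -0.0032  0.9218 -2.1766]
```

```bash
cat >amb.py <<'E'
from workcell import camera,calibration;import cv2,numpy as np
s=camera("scene");cv2.imwrite("pics/slast.png",s);b=s.astype(int)
m=((b[...,2]-b[...,0]>15)&(b[...,2]<140))[200:330,225:330].astype(np.uint8)
n,l,st,ce=cv2.connectedComponentsWithStats(m)
for k in range(1,n):
    if st[k,4]>25: print("amber",st[k,:2]+[225,200],st[k,2:],ce[k]+[225,200])
E
python3 amb.py; python3 - <<'E'
from geo import *
for d in(0,.09,.1,.11,.139): print(d,proj("scene",(.531+d,-.3127-.02*d,.075)),"handle",proj("scene",(.434+d,-.313-.02*d,.05)))
E
```

```text
amber [250 200] [  37   40 1132] [266.56007067 219.32597173]
amber [298 250] [ 11  26 139] [302.50359712 261.82014388]
amber [273 319] [36 11 98] [292.01020408 322.14285714]
0 [271.13716883 273.11117499] handle [236.0173066  290.02343609]
0.09 [302.9244352  263.79254953] handle [268.76068202 280.29109071]
0.1 [306.3780022 262.7801159] handle [272.31749869 279.23389462]
0.11 [309.81628044 261.77216426] handle [275.85844728 278.18141502]
0.139 [319.70176118 258.87417702] handle [286.03843874 275.15560624]
```

```bash
python3 -m jog '[[[0,0,0,0.4,0,0,-1],[0,0,0,0.5,0,0,-1],[0,0,0,0.5,0,0,-1],[0,0,0,0.5,0,0,-1],[0,0,0,0.4,0,0,-1],[0,0,0,0.3,0,0,-1],[0,0,0,0.3,0,0,-1]]]'; python3 -m jog '[[[0,0,0,0.3,0,0,-1],[0,0,0,0.3,0,0,-1]]]'; python3 -m jog '[[[0,0,0,0.2,0,0,-1],[0,0,0,0.2,0,0,-1]]]'
```

```text
clock: 21.52
eef_pos: [0.5503, -0.3066, 0.0406]
tcp_rot: [0.706, 0.709, -0.0, 0.004]
wrist_force: [-1.8, -0.2, 1.0]
grip_width: -0.0001
clock: 21.68
eef_pos: [0.5569, -0.3067, 0.0406]
tcp_rot: [0.706, 0.709, -0.0, 0.004]
wrist_force: [-2.7, -1.8, 0.3]
grip_width: -0.0001
clock: 21.85
eef_pos: [0.5599, -0.3066, 0.0405]
tcp_rot: [0.705, 0.709, -0.002, 0.003]
wrist_force: [-9.0, -2.9, 6.3]
grip_width: 0.0001
```

```bash
python3 -m jog '[[[0,0,0,0.2,0,0,-1],[0,0,0,0.2,0,0,-1],[0,0,0,0,0,0,-1]]]'; python3 -m jog '[[[0,0,0,0.2,0,0,-1],[0,0,0,0,0,0,-1]]]'; python3 st.py
```

```text
clock: 22.1
eef_pos: [0.5594, -0.3064, 0.0405]
tcp_rot: [0.705, 0.709, -0.004, -0.001]
wrist_force: [0.8, -0.9, -0.2]
grip_width: 0.0002
clock: 22.27
eef_pos: [0.5595, -0.3062, 0.0404]
tcp_rot: [0.705, 0.709, -0.005, -0.002]
wrist_force: [-0.1, -1.0, 0.0]
grip_width: 0.0002
22.2667 [ 0.5595 -0.3062  0.0404] x [-0.0061  1.     -0.0043] z [-0.011  -0.0044 -0.9999] 0.00023762361026490278 q [-0.5615  0.5781  1.5811 -0.0114  0.9893 -2.132 ]
```

```bash
python3 -m jog '[[[0.25,-0.6,0,0,0,0,-1],[0,0,0,0,0,0,-1],[0,0,0,0.5,0,0,-1]]]'; python3 -m jog '[[[0,0,0,0.4,0,0,-1]]]';python3 -m jog '[[[0,0,0,0.4,0,0,-1]]]'; python3 st.py; python3 amb.py; python3 - <<'E'
import cv2
s=cv2.imread("pics/slast.png");g=cv2.cvtColor(s,cv2.COLOR_BGR2GRAY);g0=cv2.cvtColor(cv2.imread("pics/scene0raw.png"),cv2.COLOR_BGR2GRAY)
for v in range(236,270,4): print(v,g[v,270:318])
E
```

```text
clock: 22.52
eef_pos: [0.56, -0.3059, 0.04]
tcp_rot: [0.705, 0.71, -0.002, -0.003]
wrist_force: [-21.9, -5.6, 14.1]
grip_width: 0.0
clock: 22.6
eef_pos: [0.5597, -0.3058, 0.0399]
tcp_rot: [0.704, 0.71, -0.005, -0.006]
wrist_force: [-11.1, -2.1, 7.0]
grip_width: -0.0001
clock: 22.68
eef_pos: [0.5596, -0.3058, 0.04]
tcp_rot: [0.704, 0.71, -0.007, -0.009]
wrist_force: [-10.9, -2.5, 8.7]
grip_width: -0.0004
22.6833 [ 0.5596 -0.3058  0.04  ] x [-0.0084  1.      0.0033] z [-0.0236  0.0031 -0.9997] -0.0003582576548968956 q [-0.5605  0.5845  1.5687 -0.0117  1.0101 -2.1334]
amber [269 200] [  34   35 1003] [285.81854437 215.95114656]
amber [248 227] [ 21  15 152] [257.94736842 234.25657895]
236 [ 46  56  50  58  71  71  61  49  43  38  37  39  40  41  42  43  43  43
  43  41  41  40  37  39  44  47  44  36  36  88 176 241 247 245 245 244
 244 244 244 244 244 244 244 244 244 244 244 244]
240 [ 39  40  40  41  40  44  41  48  62  74  83  91  94  96  98  98  97  96
  95  92  87  82  73  59  42  37  37  35  45  89 136 154 183 229 245 246
 247 247 247 246 246 246 246 245 245 245 244 244]
244 [ 41 
[... 690 characters left out ...]
69  84  86  86  86  84  76  74  74  74  75  77  77
  77  89 117 131 132 129 131 134 136 136 135 134]
260 [ 34  33  35  35  36  36  37  38  38  38  38  37  38  37  37  37  38  42
  53  63  61  47  44  66  82  86  84  84  84  76  74  74  75  74  73  75
  78  78  77  83 103 123 114 120 118 104  95  95]
264 [ 34  35  35  35  35  35  36  34  35  39  39  38  38  38  38  38  39  46
  58  64  64  83 128 156 150 128 100  86  83  76  73  71  65  60  54  47
  41  36  32  29  30  28  27  24  25  42  73  96]
268 [ 35  34  35  35  34  40  58  67  48  36  38  38  37  37  52  74  62  58
  59  60  64  64  62  53  46  46  59  81  85  76  63  38  26  28  31  36
  40  48  56  72  85  88  94  95  95 102 118 133]
```

The drawer is at its hard stop: a 22 N push moved nothing. I'll back off, rise, and go round to the right of the latch pin.

```bash
python3 -m jog '[[[0,-0.7,0,-1,0,0,-1],[0,-0.6,0,-1.5,0,0,-1],[0,0,0,-0.5,0,1,-1],[0,0,0,0,0,3,-1],[0,0,0,0,0,3,-1],[0,0,0,0,0,3,-1],[0,0,0,0,0,3,-1],[0,0,0,0,0,3,-1],[0,0,0,0,-1,2,-1],[0,0,0,0,-2,1,-1]]]';  python3 -m jog '[[[0,0,0,0,-2.5,0,-1],[0,0,0,0,-2.5,0,-1],[0,0,0,0,-2.5,0,-1],[0,0,0,0,-1.5,0,-1],[0,0,0,0,0,0,-1],[0,0,0,0,0,0,-1]]]'; python3 st.py; python3 amb.py; python3 - <<'E'
from geo import *
import cv2
s=cv2.imread("pics/slast.png");g=cv2.cvtColor(s,cv2.COLOR_BGR2GRAY)
# dark pin region near chamber's right front corner
for v in range(256,276,2): print(v,g[v,296:324])
c=calibration("scene");E=np.array(c["extrinsics"]);K=np.array(c["intrinsics"])
for d in(100,107,115,120):
  a=np.radians(d)
  for x in(.565,.602):
    q=K@(E@[x,-.370+.09*np.cos(a),.1+.09*np.sin(a),1])[:3];print(d,x,q[:2]/q[2])
E
```

```text
clock: 23.57
eef_pos: [0.5335, -0.3291, 0.2416]
tcp_rot: [0.704, 0.71, 0.007, -0.001]
wrist_force: [-0.1, -0.1, 0.4]
grip_width: 0.0
clock: 24.07
eef_pos: [0.5435, -0.427, 0.2573]
tcp_rot: [0.703, 0.711, 0.011, 0.014]
wrist_force: [-0.3, 0.2, 0.5]
grip_width: 0.0003
24.0667 [ 0.5435 -0.427   0.2573] x [-0.0106  0.9999 -0.0048] z [ 0.0351 -0.0045 -0.9994] 0.0003380764576777063 q [-0.7379  0.4387  1.2294  0.0204  1.4445 -2.3216]
amber [291 200] [27  4 75] [303.94666667 201.08      ]
amber [274 224] [13  9 59] [280.28813559 228.20338983]
amber [248 227] [ 21  15 152] [257.85526316 234.29605263]
amber [273 319] [36 11 75] [286.48 323.72]
256 [ 96 103  80  46  35  37  37  35  35  39  48  53  54  54  70  97 146 214
 245 252 250 248 247 247 246 246 245 245]
258 [ 96 101  75  44  36  37  38  36  40  82 136 149 144 133 133 140 159 200
 238 243 225 219 221 238 246 246 245 245]
260 [ 98  99  73  43  34  37  39  41  49  88 143 166 166 157 144 130 121 146
 165 151 119 135 188 216 240 246 246 246]
262 [130 103  89  66  63  74  79  80  86  85 104 140 155 136 118  82  54  58
  63  79 103 109 128 178
[... 335 characters left out ...]
99 108 128 137 137 137 136 136 136 137]
270 [ 79  84  85  87  85  77  74  75  78  82  86  92 102 112 115 113 107 109
 129 144 147 139 136 136 136 137 136 137]
272 [ 77  85  87  87  87  87  87  87  87  90  96 106 114 114 111 108 123 168
 197 174 147 137 135 136 136 137 136 136]
274 [ 66  82  85  85  84  84  83  81  73  81 102 111 114 111 111 128 162 178
 177 163 142 135 136 136 137 136 136 137]
100 0.565 [297.75266577 263.03620665]
100 0.602 [312.19230199 258.54801815]
107 0.565 [299.64043333 267.21345818]
107 0.602 [314.14598527 262.65755032]
115 0.565 [301.68489003 272.30416098]
115 0.602 [316.2467433  267.67343345]
120 0.565 [302.87944009 275.6073509 ]
120 0.602 [317.46549209 270.93212955]
```

```bash
python3 -m jog '[[[0.25,1.9,0,0,-1.5,0,-1],[0,0,0,0,0,0,-1],[0,0,0,1,-0.6,0,-1],[0,0,0,1,0,-1,-1],[0,0,0,0,0,-2,-1],[0,0,0,0,0,-2,-1],[0,0,0,0,0,-1.5,-1],[0,0,0,0,0,0,-1],[0,0,0,0,0,0,-1]]]'; python3 st.py
```

```text
clock: 24.87
eef_pos: [0.5684, -0.4328, 0.1901]
tcp_rot: [0.7, 0.714, 0.005, -0.001]
wrist_force: [-0.3, -0.5, 0.3]
grip_width: 0.0001
24.8667 [ 0.5684 -0.4328  0.1901] x [-0.0198  0.9998  0.0077] z [ 0.0052  0.0079 -1.    ] 9.572413075900294e-05 q [-0.7148  0.5292  1.2394  0.0095  1.3742 -2.3072]
```

```bash
python3 -m jog '[[[-0.4,0.3,1,0.3,0,-1.3,-1],[0,0,0,0,0,0,-1],[0,0,0,0,0.5,0,-1],[0,0,0,0,0.6,0,-1],[0,0,0,0,0.6,0,-1]]]'; python3 st.py;python3 -m jog '[[[0,0,0,0,0.7,0,-1],[0,0,0,0,0.7,0,-1],[0,0,0,0,0.7,0,-1],[0,0,0,0,0.7,0,-1]]]'; python3 st.py
```

```text
clock: 25.28
eef_pos: [0.5734, -0.4146, 0.1783]
tcp_rot: [0.693, 0.721, -0.0, 0.002]
wrist_force: [-0.9, -4.4, 4.1]
grip_width: -0.0002
25.2833 [ 0.5734 -0.4146  0.1783] x [-0.0398  0.9992 -0.0026] z [ 0.0026 -0.0025 -1.    ] -0.0002455866029914006 q [-0.6855  0.5259  1.2763 -0.0003  1.3358 -2.2961]
clock: 25.62
eef_pos: [0.5743, -0.3872, 0.1833]
tcp_rot: [0.693, 0.721, -0.001, 0.007]
wrist_force: [-0.5, -1.2, 1.0]
grip_width: -0.0002
25.6167 [ 0.5743 -0.3872  0.1833] x [-0.0388  0.9992 -0.0111] z [ 0.0083 -0.0108 -0.9999] -0.00016711594947084853 q [-0.6522  0.4971  1.3158 -0.0037  1.3155 -2.2609]
```

```bash
python3 -m jog '[[[0.4,0.4,0,0,-0.3,-0.6,-1],[0,0,0,0,0,-0.7,-1],[0,0,0,0,0,0,-1],[0,0,0,0,0.6,-0.2,-1],[0,0,0,0,0.7,-0.2,-1],[0,0,0,0,0.7,-0.3,-1]]]'; python3 st.py;python3 -m jog '[[[0,0,0,0,0.6,-0.4,-1],[0,0,0,0,0.6,-0.4,-1],[0,0,0,0,0.5,-0.4,-1]]]'; python3 st.py
```

```text
clock: 26.12
eef_pos: [0.5747, -0.3675, 0.1607]
tcp_rot: [0.693, 0.721, -0.0, 0.001]
wrist_force: [-0.4, -1.8, 1.4]
grip_width: 0.0002
26.1167 [ 0.5747 -0.3675  0.1607] x [-0.0386  0.9993 -0.0013] z [ 0.0011 -0.0013 -1.    ] 0.00016966499780590383 q [-0.6306  0.5062  1.3598 -0.0004  1.2739 -2.2399]
clock: 26.37
eef_pos: [0.5745, -0.3478, 0.1472]
tcp_rot: [0.693, 0.721, 0.0, 0.0]
wrist_force: [0.2, -0.3, 1.4]
grip_width: 0.0001
26.3667 [ 0.5745 -0.3478  0.1472] x [-0.0387  0.9993 -0.0003] z [ 0.0006 -0.0003 -1.    ] 6.979960735158314e-05 q [-0.6073  0.5042  1.4009  0.0001  1.2359 -2.2168]
```

```bash
python3 -m jog '[[[0,0,0,0,0.6,0,-1],[0,0,0,0,0.7,0,-1],[0,0,0,0,0.7,-0.2,-1],[0,0,0,0,0.6,-0.3,-1]]]'; python3 st.py
```

```text
clock: 26.7
eef_pos: [0.5739, -0.32, 0.14]
tcp_rot: [0.693, 0.721, -0.001, 0.0]
wrist_force: [0.4, -5.3, -3.7]
grip_width: -0.0003
26.7 [ 0.5739 -0.32    0.14  ] x [-0.0393  0.9992 -0.0022] z [-0.0012 -0.0022 -1.    ] -0.00026479517967661795 q [-0.5715  0.4923  1.4435 -0.0027  1.2056 -2.1807]
```

```bash
python3 -m jog '[[[0,0,0,0,0.4,-0.2,-1],[0,0,0,0,0.3,0,-1],[0,0,0,0,0,0,-1]]]'; python3 st.py
```

```text
clock: 26.95
eef_pos: [0.5739, -0.3144, 0.1366]
tcp_rot: [0.692, 0.721, -0.004, 0.003]
wrist_force: [0.0, -0.4, 0.7]
grip_width: -0.0002
26.95 [ 0.5739 -0.3144  0.1366] x [-0.0409  0.9991 -0.0087] z [-0.0015 -0.0088 -1.    ] -0.0002492044878148853 q [-0.5611  0.4906  1.4566 -0.0089  1.191  -2.1695]
```

```bash
python3 -m jog '[[[0.5,0,0,0,-0.8,0,-1],[0,0,0,0,-0.7,1,-1],[0,0,0,0,0,2,-1],[0,0,0,0,0,2,-1],[0,0,0,0,0,0,-1],[0,0,0,0,1.5,0,-1],[0,0,0,0,2,0,-1],[0,0,0,0,0.5,0,-1],[0,0,0,0,0,0,-1],[0,0,0,0,0,0,-1]]]'; python3 st.py
```

```text
clock: 27.78
eef_pos: [0.5708, -0.2806, 0.1841]
tcp_rot: [0.692, 0.721, 0.004, -0.01]
wrist_force: [-0.7, -0.4, -0.2]
grip_width: -0.0001
27.7833 [ 0.5708 -0.2806  0.1841] x [-0.0411  0.999   0.0191] z [-0.0083  0.0187 -0.9998] -6.855718778077018e-05 q [-0.5302  0.4347  1.4248  0.0124  1.2988 -2.1456]
```

```bash
python3 -m jog '[[[-1,-0.5,0,0.5,0,-0.3,-1],[0,0,0,0,0,-0.8,-1],[0,0,0,0,0,-0.8,-1],[0,0,0,0,0,-0.8,-1],[0,0,0,0,0,-0.6,-1]]]'; python3 st.py;  python3 -m jog '[[[0,0,0,0,0,-0.6,-1],[0,0,0,0,0,-0.6,-1]]]'; python3 -m jog '[[[0,0,0,0,0,-0.6,-1],[0,0,0,0,0,-0.6,-1]]]'; python3 st.py
```

```text
clock: 28.2
eef_pos: [0.5766, -0.2815, 0.1477]
tcp_rot: [0.692, 0.721, 0.0, 0.001]
wrist_force: [-0.6, 4.8, 5.4]
grip_width: 0.0001
28.2 [ 0.5766 -0.2815  0.1477] x [-0.0411  0.9992 -0.001 ] z [ 0.0016 -0.0009 -1.    ] 5.7412652384319145e-05 q [-0.52    0.4648  1.4725  0.      1.2024 -2.1319]
clock: 28.37
eef_pos: [0.5765, -0.2744, 0.1342]
tcp_rot: [0.693, 0.721, 0.005, -0.004]
wrist_force: [0.7, 7.7, 5.0]
grip_width: -0.0003
clock: 28.53
eef_pos: [0.5765, -0.2697, 0.1208]
tcp_rot: [0.694, 0.72, 0.008, -0.008]
wrist_force: [0.2, 2.8, 1.6]
grip_width: -0.0
28.5333 [ 0.5765 -0.2697  0.1208] x [-0.0379  0.999   0.0221] z [ 0.0003  0.0221 -0.9998] -4.036010949133756e-05 q [-0.5153  0.4891  1.506   0.0212  1.1573 -2.1325]
```

```bash
python3 -m jog '[[[-1.2,0,0,0,0.3,1,-1],[0,0,0,0,0,2,-1],[0,0,0,0,0,1.5,-1],[0,0,0,0,0,0,-1],[0,0,0,0,-1.2,0,-1],[0,0,0,0,-1.2,0,-1],[0,0,0,0,0,0,-1],[0,0,0,0,0,0,-1]]]'; python3 st.py
```

```text
clock: 29.2
eef_pos: [0.5735, -0.2937, 0.1633]
tcp_rot: [0.694, 0.72, -0.004, -0.001]
wrist_force: [-0.5, 0.5, 0.5]
grip_width: 0.0
29.2 [ 0.5735 -0.2937  0.1633] x [-0.037   0.9993 -0.0039] z [-0.0077 -0.0042 -1.    ] 4.605348321020706e-06 q [-0.5345  0.4576  1.4416 -0.008   1.2468 -2.1397]
```

```bash
python3 -m jog '[[[0.2,-0.4,0,0.2,0,-0.5,-1],[0,0,0,0,0,-0.6,-1],[0,0,0,0,0,-0.6,-1]]]'; python3 -m jog '[[[0,0,0,0,0,-0.6,-1],[0,0,0,0,0,-0.6,-1]]]';  python3 -m jog '[[[0,0,0,0,0,-0.6,-1],[0,0,0,0,0,-0.6,-1]]]'
```

```text
clock: 29.45
eef_pos: [0.5754, -0.2951, 0.1445]
tcp_rot: [0.695, 0.719, -0.0, 0.0]
wrist_force: [0.2, -0.1, 0.6]
grip_width: 0.0001
clock: 29.62
eef_pos: [0.5746, -0.2946, 0.13]
tcp_rot: [0.695, 0.719, -0.0, -0.001]
wrist_force: [0.0, -0.7, 0.1]
grip_width: -0.0004
clock: 29.78
eef_pos: [0.5742, -0.2941, 0.1159]
tcp_rot: [0.695, 0.719, -0.001, -0.002]
wrist_force: [0.3, -1.6, 1.8]
grip_width: -0.0
```

```bash
for k in 1 2 3; do python3 -m jog '[[[0,0,0,0,0,-0.4,-1],[0,0,0,0,0,-0.3,-1]]]'; done; python3 st.py
```

```text
clock: 29.95
eef_pos: [0.5739, -0.2934, 0.107]
tcp_rot: [0.694, 0.719, -0.001, -0.002]
wrist_force: [0.7, 0.2, 1.2]
grip_width: -0.0002
clock: 30.12
eef_pos: [0.574, -0.293, 0.0993]
tcp_rot: [0.694, 0.72, -0.001, -0.003]
wrist_force: [0.2, 0.6, 1.3]
grip_width: 0.0004
clock: 30.28
eef_pos: [0.5744, -0.2932, 0.0975]
tcp_rot: [0.694, 0.72, -0.0, -0.001]
wrist_force: [-7.5, 3.6, 25.0]
grip_width: 0.0001
30.2833 [ 0.5744 -0.2932  0.0975] x [-0.0361  0.9993  0.0016] z [-0.0025  0.0015 -1.    ] 0.00010907083082736619 q [-0.5375  0.5201  1.5159  0.      1.1085 -2.1444]
```

```bash
python3 -m jog '[[[0,0,0,0,0,1,-1],[0,0,0,0,0,2,-1],[0,0,0,0,0,3,-1],[0,0,0,0,0,3,-1],[0,0,0,-2,0,3,-1],[0,0,0,-3,0,0,-1],[0,0,0,-3,0,0,-1],[0,0,0,-3,0,0,-1],[0,0,0,0,0,0,-1],[0,0,0,0,0,0,-1]]]'; python3 st.py; python3 - <<'E'
from geo import *
from workcell import camera
import cv2
s=camera("scene");cv2.imwrite("pics/s10.png",s);t=camera("top");cv2.imwrite("pics/t10.png",t)
c=calibration("scene");E=np.array(c["extrinsics"]);K=np.array(c["intrinsics"])
def P(p):
    q=K@(E@[*p,1])[:3];return (q[:2]/q[2]).round(1)
for d in(-5,0,5,10,20):
  a=np.radians(d);f=lambda x,r:P((x,-.370+r*np.cos(a),.1+r*np.sin(a)))
  print(d,"tip",f(.568,.09),"base",f(.605,.09),"pivot",f(.605,0),"mid",f(.605,.05),"end",f(.605,.113))
g=cv2.cvtColor(s,cv2.COLOR_BGR2GRAY)
for v in range(236,288,2): print(v,' '.join('%3d'%k for k in g[v,272:322]))
E
```

```text
clock: 31.12
eef_pos: [0.4617, -0.2934, 0.2256]
tcp_rot: [0.693, 0.721, -0.0, 0.003]
wrist_force: [0.7, -0.7, -1.0]
grip_width: 0.0002
31.1167 [ 0.4617 -0.2934  0.2256] x [-0.0385  0.9992 -0.0051] z [ 0.004  -0.0049 -1.    ] 0.00017987511684990857 q [-0.6423  0.2694  1.5773 -0.0016  1.2887 -2.2513]
-5 tip [279.6 255.7] base [292.4 251.9] pivot [307.4 276. ] mid [298.9 262.2] end [288.9 246.2]
0 tip [279.7 253.8] base [292.6 249.9] pivot [307.4 276. ] mid [298.9 261.1] end [289.  243.7]
5 tip [279.9 251.9] base [292.8 248.1] pivot [307.4 276. ] mid [299.1 260.1] end [289.3 241.4]
10 tip [280.1 250.3] base [293.1 246.4] pivot [307.4 276. ] mid [299.3 259.2] end [289.7 239.3]
20 tip [280.9 247.6] base [294.1 243.7] pivot [307.4 276. ] mid [299.9 257.8] end [290.8 235.9]
236  62  55  57  53  51  52  54  54  56  56  56  57  54  51  50  50  49  46  44  41  38  36  34  73 127 151 150 161 203 238 246 245 245 245 245 245 245 245 245 245 245 245 245 245 245 245 245 245 245 245
238  56  58  60  61  58  56  52  48  47  46  45  45  41  37  36  36  34  36  35  35  34  30  35  81 138 155 151 147 15
[... 4281 characters left out ...]
 103  96  87  78  73  72  71  74  77  79  91 119 129 129 130 134 136 136 136 136 136 136
282  34  35  35  34  35  34  35  34  34  35  35  36  37  39  28  25  44 104 170 201 203 172 111  69  56  45  41  44  57  80  84  78  78  75  75  77  77  80  97 124 129 128 130 135 136 137 136 136 136 136
284  35  34  35  35  34  35  34  37  34  34  35  36  38  37  35  28  23  40  78 112 120  97  55  31  33  33  36  38  45  59  78  78  79  80  76  77  77  83 104 126 129 129 131 135 136 136 137 136 136 136
286  34  35  34  34  34  35  35  34  34  34  35  36  39  40  39  36  29  23  22  26  31  35  31  34  34  34  36  38  45  50  60  71  78  83  80  78  76  87 114 127 129 128 134 136 136 136 136 136 135 136
```

The arm's line in the scene image has slope 0.555, where a level arm predicts 0.55–0.57. The pin is where 0 rad predicts, and pressing it met a hard stop at 25 N. The handle is at its drawer-home position and the robot is clear, so I'm handing in.

```bash
python3 - <<'E'
import cv2,numpy as np
a=cv2.imread("pics/top0raw.png").astype(int);b=cv2.imread("pics/t10.png").astype(int)
for n,(x,y,w,h) in dict(flask=(128,220,30,28),timer=(200,226,28,28),cap=(228,233,17,16),tape=(340,198,32,32)).items():
    print(n,np.abs(a-b)[y:y+h,x:x+w].mean().round(2))
from workcell import sign_off
print(sign_off())
E
```

```text
flask 2.47
timer 2.35
cap 1.5
tape 73.67
the job is handed in; nothing more can be done
None
```

```bash
python3 - <<'E'
import cv2,numpy as np
a=cv2.imread("pics/scene0raw.png").astype(int);b=cv2.imread("pics/s10.png").astype(int)
print(np.abs(a-b)[318:358,270:314].mean())
for i in(a,b):
    m=(i[...,2]-i[...,0]>40)&(i[...,2]>150);m[:310]=0;m[:,:260]=0;m[:,330:]=0
    print(np.argwhere(m).mean(0),m.sum())
E
```

```text
25.75227272727273
[336.95673077 290.57692308] 832
[344.30334728 290.70920502] 478
```

```bash
python3 - <<'E'
import cv2,numpy as np
a=cv2.imread("pics/scene0raw.png").astype(int);b=cv2.imread("pics/s10.png").astype(int)
for i in(a,b):
    m=(i[...,2]-i[...,0]>15);m[:310]=0;m[:,:262]=0;m[:,322:]=0;m[362:]=0
    p=np.argwhere(m);print(p.min(0),p.max(0),p.mean(0),len(p))
print(b[330,268:316].sum(1).tolist());print(a[330,268:316].sum(1).tolist());
E
```

```text
[318 271] [357 310] [337.84448463 290.61121157] 1106
[319 271] [357 310] [338.24675325 290.68460111] 1078
[68, 73, 65, 68, 115, 230, 326, 339, 335, 335, 335, 334, 333, 327, 303, 277, 266, 266, 264, 262, 258, 240, 236, 244, 258, 266, 265, 270, 268, 267, 284, 313, 330, 334, 333, 331, 325, 351, 485, 593, 419, 193, 129, 139, 151, 153, 153, 149]
[99, 100, 94, 96, 212, 460, 654, 665, 656, 654, 654, 654, 657, 653, 612, 496, 353, 271, 251, 251, 246, 234, 228, 235, 252, 253, 253, 261, 289, 376, 509, 623, 652, 654, 650, 650, 651, 655, 658, 617, 419, 197, 124, 141, 150, 150, 149, 145]
```

I stood the vial on the post, pushed the drawer home and swung the latch down into its catch, then handed the job in at about 31 s of the 72 s. The robot was clear of everything.

**Last checks**
- **Vial placing:** My first placing looked about 4 mm off centre, though the camera estimates disagreed by a few millimetres. I regrasped the vial and moved it 3.5 mm. After that the scene camera put vial and post within about 1 mm, while the top camera suggested roughly 2 mm the other way.
- **Vial after closing:** It was still upright two-thirds of the way in. Once the drawer shut I could not see it. The rest of the push was slow, ending with a press against the stop, so I infer that it still stands but did not confirm it.
- **Drawer:** It reached a hard stop. A 22 N push moved it no further, and the handle was where the closed position predicts.
- **Latch:** My first press slid off the side of the pin, so I repeated it until it met a hard stop at 25 N. The fingertip stopped about 8 mm lower than I expected for a level pin. The image afterwards fits a level arm to within about 2°.
- **Other things on the bench:** The flask, timer and loose cap look unchanged in the top view. The tape area did differ there. In the scene view its outline had not moved, and the change looks like the arm blocking the top view and shading the tape. I only ran the scene comparison after handing in.

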